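# Rehang the lift-off gate of the can pen

## Task

Lift the steel gate leaf out of its parking stand and, with the leaf standing open, lower both its knuckles gently onto the two upright pintle pins of the can pen's hinge bracket until they are fully seated; the bracket can be clamped anywhere along its slot, so feel for the pins and do not force the leaf down. Then swing the hung leaf shut against the stop post, under the keeper lip, and let go, leaving the cans and the other things around undisturbed.

Things in the scene. Friction and masses are not known exactly. Their poses are not given: they have to be found in the camera images.
- pen: fixed low steel tray holding 3 cans, 215 x 220 mm, walls 66 mm high, open on one side (mouth). Origin: middle of the mouth line, at table height; x from the mouth into the pen, y along the mouth to the hinge end, z up. Nearest can starts 26 mm inside the mouth. A bracket with two pintle pins stands at the +y end, a stop post with keeper lip at the -y end
- hinge_mid (a point): nominal pin axis at pen x=0, y=65, z=0 mm (axes as pen). Real axis: parallel to z at this x, but anywhere within 12 mm to either side in y: the bracket is clamped rigidly in a slot, unmeasured. Two coaxial upright pins, diameter 8, 16 mm long, tip chamfer 0.8 mm, on arms whose tops (the seats) are at z=28 and 116; pin tips at z=44 and 132
- bracket_mid (a point): nominal place of the bracket's post (shifts with the pins): pen y=85 mm, 24 x 16 mm, 150 mm high. Its flat face is 12 mm to the +y side of the pin axis, so a knuckle that touches it sideways is 3 mm past the axis. Two arms, 8 mm thick, point from it to -y and end in bosses (radius 6) round the pins. The upper arm is over the lower pin: bring the leaf in from the side, lifted 20 to 55 mm above its seat
- stop_mid (a point): stop post at the other end of the mouth (pen y=-42 to -85 mm): point at y=-63.5, z=81 mm on its face, which is at pen x=+4.5 mm; the shut leaf rests on it. A keeper lip on its top reaches out to pen x=-8 mm, z=156 to 162 mm: it stops the leaf being hung or lifted off while shut
- leaf: loose gate leaf, 0.25 to 0.4 kg. Origin on the knuckle axis level with the lower edge; x along the leaf to the free edge (130), z up. Frame x=14..130, z=0..130, 8 mm thick. Two knuckle sleeves on the z axis, 18 outside, 10.4 bore, 18 long, lower ends at z=12 and 100 mm. Seated: origin on the pin axis, pen z=16 mm. Open: x along pen -x; shut: x along pen -y, midplane at pen x=0
- leaf_grip (a point): point to grip on the leaf: middle of the tab that stands up from its top rail, at x = 58, y = 0, z = 150 mm of the leaf (near above its centre of mass); the tab is 40 mm long, 8 mm thick and its top is at z = 167 mm; axes as the leaf's
- leaf_edge (a point): middle of the leaf's free edge, at x = 130, y = 0, z = 65 mm of the leaf; axes as the leaf's
- stand: fixed parking stand, foot 130 x 90 x 6 mm, in which the leaf stands upright on its lower edge between two pairs of cheeks 50 mm high (tops 56 mm above the table, slot 11 mm wide): lift the leaf straight up by at least 55 mm. Origin: centre of the underside, x along the slot
- can_a: sealed can, 71 mm diameter, 107 mm high, standing in the pen; origin at the centre of its underside; bystander
- can_b: sealed can like can_a, in the pen; bystander
- can_c: sealed can like can_a, in the pen nearer to the mouth; bystander
- brush: wooden hand brush, 271 mm long, on the table beside the pen; bystander
- tape: roll of tape, 68 mm diameter, 24 mm high, on the table; bystander
- lids: stack of can lids, 73 mm diameter, 100 mm high, on the table; bystander
- stamp: date stamp with wooden knob, 86 mm high, on the table; bystander
Mind the look-alikes: they are no part of the job. Leave any green look-alike of the stand alone.

How it is judged:
By the outcome, as a careful person would: the job done as asked, in the order asked, and still so for the second after the job is handed in, with the robot touching nothing.
It also fails if it takes over 48 s, if anything falls off the work surface, if the arm or the gripper's body presses on something with over 40 N, if the wrist force passes 120 N, or if a joint passes its speed limit or range.

## Robot

A 6-joint arm with a two-finger parallel gripper is mounted at the origin on the work surface; the furniture and walls round the work are solid. World frame = base frame: x ahead of the robot, y to its left, z up, the work surface at z = 0. Lengths are in m, angles in rad, forces in N, time in s.
With the tool pointing down it reaches from about 0.35 to 0.725 m from the base axis. Payload 4.3 kg.
Tool frame: the origin (TCP) lies midway between the tips of the shut fingers; the grasp point (between the pads) lies robot.tcp_to_grasp behind it (robot.tcp_to_grasp is the distance from the TCP to the grasp point, in m); z points along the fingers, y is the direction in which the jaws open and shut (so a half turn about z gives the same grasp; the last joint's range is limited). The gripper opens to 85 mm and grips with 20 to 120 N. Pads are 22 mm wide; open, the fingers measure 114 mm over their backs; the gripper's body (76 mm by 85 mm) begins 54 mm behind the grasp point. The pads swing forward as they close: fully open they stand 13 mm farther back than shut.
Start: joints at [1.123, 0.377, 0.081, 1.274, 0, 1.46], TCP at [0.191, 0.543, 0.231] pointing down, gripper open.
Joint ranges: [-2.72, 2.72], [-0.84, 1.66], [-1.02, 1.22], [-1.77, 2.12], [-1.37, 1.28], [-3.14, 3.14]. Speed limits (rad/s): [2.57, 2.57, 3.14, 3.14, 3.14, 3.14].

## Interface

Orientations are given as a 3x3 rotation matrix whose columns are the frame's x, y, z axes.
In Python, from rig import robot gives the robot as it stands.
- The arm moves only by the tool servo_tool, never from a script. Its argument "targets" is one flat list of numbers, 6 for each row, row after row: the shift along the world's x, y, z in mm, then the turn, a rotation vector about the world's x, y, z in degrees. In form: [dx, dy, dz, wx, wy, wz, dx, dy, dz, wx, wy, wz, ...]. A call has 1 to 10 rows; each row shifts and turns the commanded pose from where the row before left it; what a row does not reach is not made up. A row lasts 1/10 s, in which the tool goes at most 50 mm and 8.59 degrees, less where a joint would pass 70% of its speed; a pose out of reach is approached as far as the arm can. A call with a gripper value outside its range is refused whole. "hand" is the closure, from -1 (fully open) to 1 (shut), set as the call begins (left out, the last holds). The fingers move at their own pace and stop on an object; the grip force is fixed at half the most. Time passes only in rows, so rows that do not move let the fingers close. It gives the time, the measured TCP pose, the force and the opening at its end, in the units of the state.
- robot.get_obs(): the state, without advancing time (a new reading comes with each control period).
- robot.capture(name): name is "scene" or "side" or "wrist"; returns the picture (400x640x3 uint8, red, green, blue); there is no depth.
- robot.camera_model(name): a dict with "K" (3x3 intrinsics, pixels), "T" (4x4, takes a point from camera to world coordinates); the wrist camera has in their place "tool_from_camera" (4x4, takes a point from camera to tool coordinates, whose origin is the TCP and whose axes are the flange's). Camera axes: x right, y up, looking along -z (the intrinsics and any distortion apply to the point x, -y, -z); pixel columns grow to the right and rows downward; lengths in m; the calibration is good to about 2 mm. A picture is of the moment at which its call begins: read the wrist's pose just before it. camera_model takes no time and is no camera call.
- robot.job_done(): hands the job in, once; it reports no verdict.
Trained networks look in the newest picture that a camera, given by its name, has taken for a name from the list of things; names that differ only in an ending like _2 or _b are one class to them, and where a whole thing is asked for, a point or a joint stands for the part that bears it (a point fixed in the world has none). Each returns a list of dicts, best first, with "score" (0 to 1); they miss things now and then, are a little off and sometimes report something else, mostly with a low value. They report only what shows in the picture. A call takes as long as a camera call. They do not tell look-alikes from the thing itself.
- robot.masks_of(target, camera): "mask" (400x640 bool, what is visible of it) and "extent" ([centre column, centre row, width, height] in pixels, round what is visible of it).
The state is a dict: "t": time; "qpos": joint angles; "qvel": joint speeds; "effort": joint torques, N m; "eef_pos": TCP position; "tool_rot": TCP orientation; "contact_force": force on the tool from outside, world axes, zero at the start; "wrist_torque": the same for the moment, N m; "opening": finger opening in m.
Only numpy, scipy, OpenCV 4.12 (cv2) and the standard library are available. Lean on these libraries where they do the work, as an engineer would, in place of code of your own. Each camera call takes 0.05 s, during which the arm holds its last target. There are 200 camera calls.

## Working session

There is one attempt and no reset: what is moved stays moved. The work goes in short steps, Python scripts to look and compute and a tool call to move; the robot and the scene stay as the last step left them, time stands still between calls to the robot, and variables do not carry over. Pictures are saved under pics/ and viewed, about 8 in all and at most 12, crops included, and the job is handed in when it is done.

Besides the shell and the picture viewer there is one more tool, called in YAML: its name, and indented under it one key for each argument. servo_tool: Moves the arm, as the interface text tells. Its arguments: {"type":"object","properties":{"targets":{"type":"array","items":{"type":"number"}},"hand":{"type":"number"}},"required":["targets"]}

```bash
ls; mkdir -p pics; python3 - <<'E'
from rig import robot
import cv2,numpy as np
o=robot.get_obs();print({k:np.round(v,3).tolist() for k,v in o.items()},robot.tcp_to_grasp)
for n in("scene","side"):
    im=robot.capture(n);cv2.imwrite(f"pics/{n}0.png",im[...,::-1])
    m=robot.camera_model(n);print(n,{k:np.round(v,3).tolist() if not isinstance(v,str) else v for k,v in m.items()})
    for t in("leaf","stand","pen","can_a"):
        print(t,[(round(d["score"],2),np.round(d["extent"]).tolist()) for d in robot.masks_of(t,n)])
m=robot.camera_model("wrist");print({k:np.round(v,4).tolist() if not isinstance(v,str) else v for k,v in m.items()})
E
```

```text
pics
{'t': 0.0, 'qpos': [1.123, 0.378, 0.08, 1.274, 0.0, 1.461], 'qvel': [0.001, 0.0, -0.001, -0.0, 0.001, -0.0], 'effort': [-0.0, -46.361, 26.988, 0.021, -0.0, 0.0], 'eef_pos': [0.19, 0.542, 0.23], 'tool_rot': [[-0.943, 0.331, -0.001], [0.331, 0.943, -0.002], [0.0, -0.002, -1.0]], 'contact_force': [0.063, -0.432, 0.072], 'wrist_torque': [0.011, -0.018, 0.02], 'opening': 0.085} 0.0187
scene {'K': [[372.919, 0.0, 320.257], [0.0, 372.919, 208.106], [0.0, 0.0, 1.0]], 'T': [[0.957, 0.181, -0.227, 0.244], [-0.29, 0.62, -0.729, -0.859], [0.009, 0.764, 0.645, 0.883], [0.0, 0.0, 0.0, 1.0]]}
leaf [(0.71, [303.0, 167.0, 5.0, 48.0]), (0.68, [358.0, 254.0, 28.0, 39.0])]
stand [(0.9, [262.0, 201.0, 30.0, 22.0]), (0.7, [305.0, 182.0, 26.0, 19.0])]
pen [(0.79, [350.0, 261.0, 91.0, 100.0])]
can_a [(0.94, [338.0, 273.0, 28.0, 32.0]), (0.9, [367.0, 270.0, 30.0, 37.0]), (0.76, [357.0, 250.0, 25.0, 33.0]), (0.65, [303.0, 168.0, 4.0, 47.0]), (0.36, [350.0, 259.0, 88.0, 95.0])]
side {'K': [[423.876, 0.0, 316.902], [0.0, 423.876, 198.958], [0.0, 0.0, 1.0]], 'T': [[0.991, 0.092, -0.096, 0.411], [-0.131, 0.557, -0.82, -1.101], [-0.021, 0.825, 0.564, 0.874], [0.0, 0.0, 0.0, 1.0]]}
leaf [(0.9, [304.0, 164.0, 10.0, 49.0])]
stand [(0.97, [262.0, 193.0, 27.0, 19.0]), (0.65, [305.0, 181.0, 28.0, 23.0])]
pen [(0.74, [326.0, 248.0, 80.0, 93.0])]
can_a [(0.94, [312.0, 260.0, 26.0, 28.0]), (0.93, [340.0, 256.0, 27.0, 30.0]), (0.85, [334.0, 245.0, 24.0, 48.0])]
{'K': [[345.0024, 0.0, 319.0402], [0.0, 345.0024, 201.1995], [0.0, 0.0, 1.0]], 'tool_from_camera': [[-0.0001, 0.9641, 0.2655, 0.067], [1.0, 0.0003, -0.0005, -0.0003], [-0.0006, 0.2655, -0.9641, -0.1432], [0.0, 0.0, 0.0, 1.0]]}
```

```bash
python3 - <<'E'
import cv2,numpy as np
a=cv2.imread("pics/scene0.png")[120:330,210:450];b=cv2.imread("pics/side0.png")[120:330,210:450]
c=lambda i:cv2.resize(i,None,fx=2.5,fy=2.5,interpolation=cv2.INTER_CUBIC)
v=np.hstack([cv2.resize(a[:, :],(400,350),interpolation=cv2.INTER_CUBIC),cv2.resize(b,(400,350),interpolation=cv2.INTER_CUBIC)])
cv2.imwrite("pics/v0.png",c(a));cv2.imwrite("pics/v1.png",c(b))
E
```

```text
(no output)
```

View pics/v0.png

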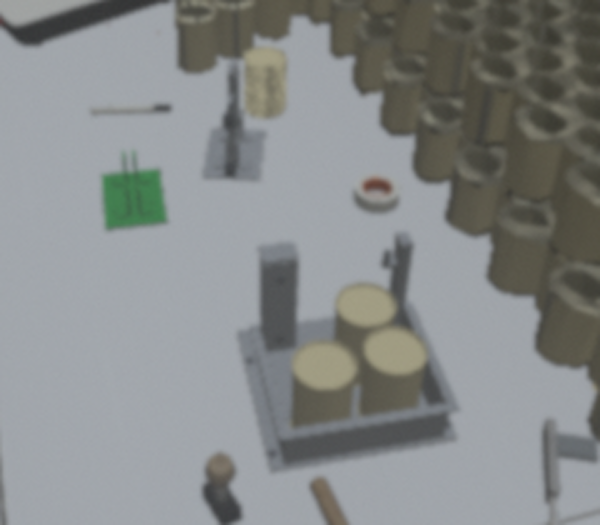

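View pics/v1.png

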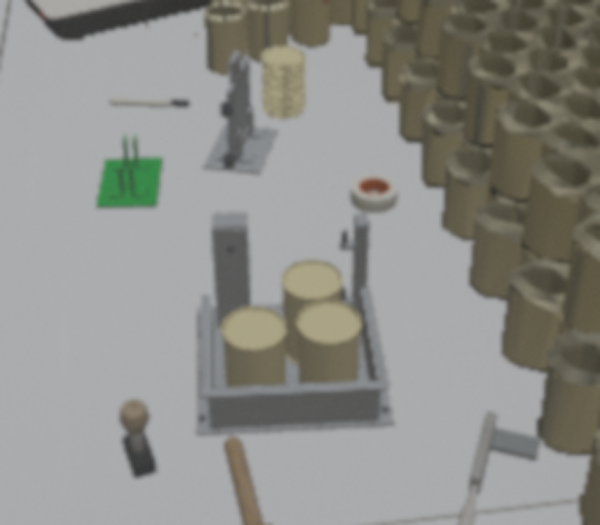

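The scene view shows the grey stand with the leaf at full-image pixel (304,182). The green look-alike stand is at (263,200) and stays untouched. The pen's mouth faces away from the cameras, with the stop post at (321,240) on the left and the bracket at (369,232) on the right. The leaf's knuckles are on its near end.

```bash
cat > h.py <<'E'
from rig import robot
import cv2,numpy as np
def cam(n):
    m=robot.camera_model(n);K=np.array(m["K"])
    if n=="wrist":
        o=robot.get_obs();T=np.eye(4);T[:3,:3]=o["tool_rot"];T[:3,3]=o["eef_pos"];T=T@np.array(m["tool_from_camera"])
    else:T=np.array(m["T"])
    return K,T
def ray(K,T,p,z):
    d=np.linalg.inv(K)@[p[0],p[1],1];d=T[:3,:3]@[d[0],-d[1],-d[2]]
    return T[:3,3]+d*(z-T[2,3])/d[2]
def proj(K,T,P):
    c=(np.atleast_2d(P)-T[:3,3])@T[:3,:3];c=np.c_[c[:,0],-c[:,1],-c[:,2]]@K.T
    return c[:,:2]/c[:,2:]
E
python3 - <<'E'
from h import *
for n,L in (("scene",[("stand",235,155,.003),("pen BL",277,467,0),("pen BR",453,437,0),("pen TL",240,330,0),("stop top c",278,253,.162),("brk top",403,240,.15),("tabtop",234,68,.173),("green",134,198,.003),("tape",376,195,.012),("lids top",265,58,.1)]),("side",[("stand",241,151,.003),("pen BL",198,432,0),("pen BR",390,424,0),("stop top c",231,220,.162),("brk top",362,220,.15),("tabtop",240,57,.173),("green",130,182,.003),("tape",374,195,.012),("lids top",284,55,.1)])):
    K,T=cam(n)
    for l,x,y,z in L: print(n,l,np.round(ray(K,T,(x/2.5+210,y/2.5+120),z),3))
    print(proj(K,T,robot.get_obs()["eef_pos"]))
E
```

```text
scene stand [0.539 0.308 0.003]
scene pen BL [ 0.433 -0.27   0.   ]
scene pen BR [ 0.639 -0.289  0.   ]
scene pen TL [ 0.448 -0.058 -0.   ]
scene stop top c [ 0.484 -0.101  0.162]
scene brk top [ 0.637 -0.108  0.15 ]
scene tabtop [0.536 0.29  0.173]
scene green [0.365 0.244 0.003]
scene tape [0.712 0.139 0.012]
scene lids top [0.623 0.425 0.1  ]
[[199.22665514 113.97443987]]
side stand [0.536 0.299 0.003]
side pen BL [ 0.424 -0.274  0.   ]
side pen BR [ 0.636 -0.294  0.   ]
side stop top c [ 0.485 -0.104  0.162]
side brk top [ 0.638 -0.112  0.15 ]
side tabtop [0.539 0.284 0.173]
side green [0.362 0.24  0.003]
side tape [0.711 0.134 0.012]
side lids top [0.623 0.423 0.1  ]
[[211.38041486 107.47069847]]
```

servo_tool:
  targets: [25,-18,6,0,0,7.5,25,-18,6,0,0,7.5,25,-18,6,0,0,7.5,25,-18,6,0,0,7.5,25,-18,6,0,0,7.5,25,-18,6,0,0,7.5,25,-18,6,0,0,7.5,25,-18,6,0,0,7.5,25,-18,6,0,0,7.5,25,-18,6,0,0,7.5]
  hand: -1

```text
t: 1.5
eef_pos: [0.4415, 0.3617, 0.2917]
tool_rot: [[-0.56, -0.829, 0.0], [-0.829, 0.56, 0.0], [-0.0, 0.0, -1.0]]
contact_force: [0.2, 0.4, -0.3]
opening: 0.0854
```

servo_tool:
  targets: [20,-15,0,0,0,7,20,-15,0,0,0,7,20,-15,0,0,0,7,20,-15,0,0,0,7,20,-15,0,0,0,7,0,0,0,0,0,0,0,0,0,0,0,0]

```text
t: 2.2
eef_pos: [0.5406, 0.2874, 0.2911]
tool_rot: [[0.009, -1.0, -0.001], [-1.0, -0.009, 0.0], [-0.0, 0.001, -1.0]]
contact_force: [0.7, -0.3, -0.1]
opening: 0.0855
```

```bash
python3 - <<'E'
from h import *
o=robot.get_obs();print(o["t"],o["eef_pos"],o["tool_rot"],o["qpos"],o["contact_force"])
im=robot.capture("wrist");cv2.imwrite("pics/w1.png",im[...,::-1])
K,T=cam("wrist")
for t in("leaf","stand"):
    for d in robot.masks_of(t,"wrist"):
        m=d["mask"];ys,xs=np.nonzero(m);r=cv2.minAreaRect(np.c_[xs,ys].astype(np.float32));print(t,d["score"],d["extent"],r)
# expected leaf tab
print(proj(K,T,[.537,.287,.173]),proj(K,T,[.537,.3,.003]))
E
```

```text
2.2 [0.54060281 0.28738584 0.2910958 ] [[ 8.96956778e-03 -9.99959455e-01 -7.97209059e-04]
 [-9.99959728e-01 -8.96980354e-03  2.92653210e-04]
 [-2.99792153e-04  7.94551981e-04 -9.99999639e-01]] [ 3.84742468e-01  4.58491741e-01  3.57614171e-01  1.47054785e+00
  5.70467721e-04 -1.19502385e+00] [ 0.69574632 -0.25109164 -0.09725122]
leaf 0.93 [331.5, 194.5, 59.0, 148.2] ((328.50140380859375, 194.21035766601562), (26.68518829345703, 151.12661743164062), 19.069194793701172)
stand 0.98 [467.6, 128.3, 94.9, 117.7] ((467.2705078125, 127.45103454589844), (76.061767578125, 116.22467041015625), 12.04257583618164)
stand 0.86 [324.2, 182.2, 101.7, 112.9] ((322.35015869140625, 181.045654296875), (73.15823364257812, 102.2511978149414), 20.924503326416016)
[[323.13004358 194.42568924]] [[321.36431705 171.13597281]]
```

View pics/w1.png

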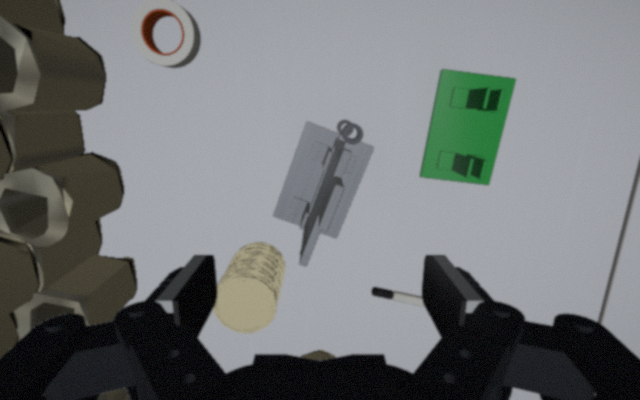

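The wrist view shows the leaf in the grey stand. The knuckle rings are at about (348,130), the free edge is near (303,262), and the top of the lids is at (250,300). The green stand at (468,128) is the look-alike. I'll take one close crop to measure.

```bash
python3 - <<'E'
import cv2
a=cv2.imread("pics/w1.png")[110:275,260:390]
cv2.imwrite("pics/v2.png",cv2.resize(a,None,fx=3.6,fy=3.6,interpolation=cv2.INTER_CUBIC))
E
```

```text
(no output)
```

View pics/v2.png

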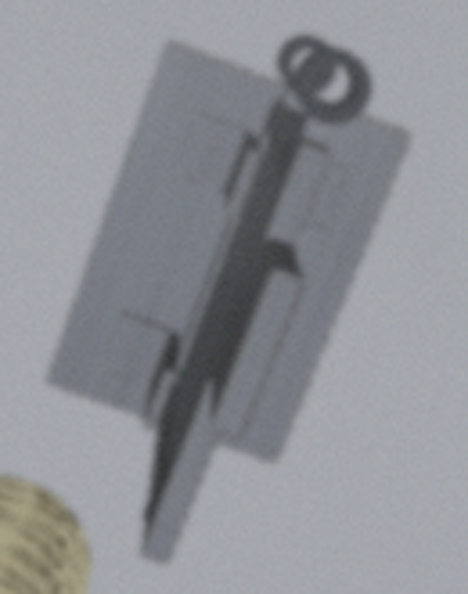

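```bash
python3 - <<'E'
from h import *
K,T=cam("wrist")
f=lambda x,y:(x/3.6+260,y/3.6+110)
a=ray(K,T,f(342,85),.124);b=ray(K,T,f(306,64),.036);e=ray(K,T,f(157,556),.136)
st=[ray(K,T,f(*p),.006) for p in((170,40),(411,133),(276,461),(49,380))]
print("up",a,"low",b,"edge",e,"len",np.linalg.norm((e-a)[:2]))
print(np.mean(st,0),[np.linalg.norm((st[i]-st[i-1])[:2]) for i in range(4)])
for q in(st[3]-st[0],st[2]-st[1],e-(a+b)/2):print(np.degrees(np.arctan2(q[1],q[0])))
k=(a+b)/2;u=(e-k)[:2];u/=np.linalg.norm(u)
def P(x,z):return np.r_[k[:2]+u*x,z+.006]
c=P(.058,.150);print("grip",c)
for l,x,z in(("tab0",.038,.167),("tab1",.078,.167),("edge",.13,.13),("ktop",0,.118),("klow",0,.03)):print(l,(proj(K,T,P(x,z))-[260,110])*3.6)
E
```

```text
up [0.50853189 0.24404629 0.124     ] low [0.51098141 0.24430855 0.036     ] edge [0.5536107  0.36550325 0.136     ] len 0.1295526656198903
[0.53507455 0.31415391 0.006     ] [np.float64(0.1282196386573553), np.float64(0.08810806714927799), np.float64(0.1283829819800961), np.float64(0.0884228015948712)]
70.14745634106664
70.28763765648357
70.1272658419305
grip [0.52947271 0.29872352 0.156     ]
tab0 [[292.84373861 270.71134276]]
tab1 [[227.29413831 434.03839767]]
edge [[155.71967106 559.23042907]]
ktop [[337.00731013  85.48282699]]
klow [[309.90586251  63.62034299]]
```

servo_tool:
  targets: [-4,4,0,0,0,-6.8,-4,4,-10,0,0,-6.8,-3,3.5,-20,0,0,-6.7,0,0,-25,0,0,0,0,0,-25,0,0,0,0,0,-25,0,0,0,0,0,-20,0,0,0,0,0,-15,0,0,0,0,0,-10,0,0,0,0,0,0,0,0,0]

```text
t: 3.35
eef_pos: [0.528, 0.2991, 0.14]
tool_rot: [[-0.336, -0.942, -0.003], [-0.942, 0.336, -0.001], [0.002, 0.002, -1.0]]
contact_force: [-0.2, -0.3, -0.0]
opening: 0.0857
```

servo_tool:
  targets: [0,0,0,0,0,0,0,0,0,0,0,0,0,0,0,0,0,0,0,0,0,0,0,0,0,0,0,0,0,0,0,0,0,0,0,0,0,0,0,0,0,0,0,0,0,0,0,0]
  hand: 1

```text
t: 4.15
eef_pos: [0.5301, 0.2992, 0.1418]
tool_rot: [[-0.336, -0.942, 0.001], [-0.942, 0.336, 0.0], [-0.001, -0.001, -1.0]]
contact_force: [0.9, -0.2, 3.3]
opening: 0.0071
```

servo_tool:
  targets: [0,0,5,0,0,0,0,0,10,0,0,0,0,0,10,0,0,0,0,0,12,0,0,0,0,0,12,0,0,0,0,0,12,0,0,0,0,0,4,0,0,0,0,0,0,0,0,0,0,0,0,0,0,0]

```text
t: 5.05
eef_pos: [0.5292, 0.2991, 0.206]
tool_rot: [[-0.336, -0.942, -0.001], [-0.942, 0.336, 0.0], [0.0, 0.001, -1.0]]
contact_force: [0.4, -0.0, -3.8]
opening: 0.0072
```

```bash
python3 - <<'E'
from h import *
o=robot.get_obs();print(o["t"],o["eef_pos"],o["opening"],o["contact_force"],o["wrist_torque"])
im=robot.capture("wrist");cv2.imwrite("pics/w2.png",im[...,::-1])
for d in robot.masks_of("leaf","wrist"):print(d["score"],d["extent"])
cv2.imwrite("pics/v3.png",cv2.resize(im[90:340,220:420,::-1],None,fx=2.4,fy=2.4,interpolation=cv2.INTER_CUBIC))
E
```

```text
5.05 [0.52918304 0.29910765 0.20603934] 0.0071966527377078935 [ 0.38129297 -0.03318444 -3.77418186] [-0.02239469  0.03004783  0.01306453]
0.76 [320.6, 234.8, 39.4, 254.2]
0.7 [317.0, 189.8, 91.7, 121.0]
```

View pics/v3.png

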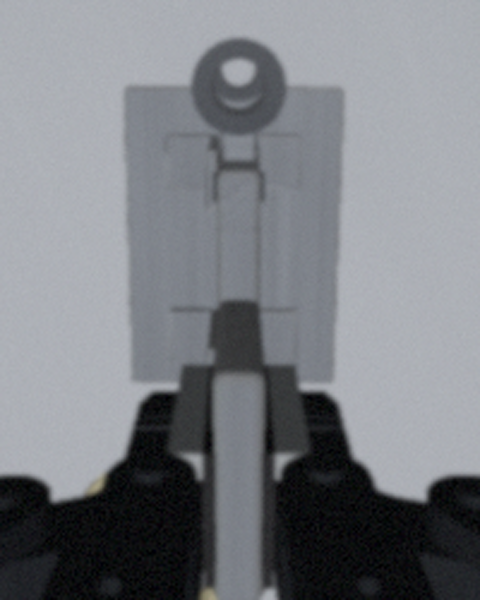

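servo_tool:
  targets: [4,-12,0,0,0,1,8,-25,0,0,0,1.6,10,-32,0,0,0,1.8,12,-36,0,0,0,1.8,12,-36,0,0,0,1.8,12,-36,0,0,0,1.8,12,-36,0,0,0,1.8,10,-32,-5,0,0,1.8,8,-25,-5,0,0,1.2,4,-14,-5,0,0,1]

```text
t: 6.15
eef_pos: [0.6218, 0.0126, 0.1903]
tool_rot: [[-0.072, -0.997, -0.001], [-0.997, 0.072, -0.001], [0.001, 0.001, -1.0]]
contact_force: [-0.4, 0.9, -3.9]
opening: 0.007
```

servo_tool:
  targets: [0,0,0,0,0,0,0,0,0,0,0,0,0,0,0,0,0,0]

```text
t: 6.45
eef_pos: [0.6212, 0.016, 0.1913]
tool_rot: [[-0.07, -0.998, -0.001], [-0.998, 0.07, 0.001], [-0.001, 0.001, -1.0]]
contact_force: [0.8, 0.2, -3.7]
opening: 0.0071
```

```bash
python3 - <<'E'
from h import *
o=robot.get_obs();print(o["t"],o["eef_pos"],o["tool_rot"],o["opening"],o["contact_force"])
im=robot.capture("wrist");cv2.imwrite("pics/w3.png",im[...,::-1])
cv2.imwrite("pics/v4.png",cv2.resize(im[0:270,130:490,::-1],None,fx=2.2,fy=2.2,interpolation=cv2.INTER_CUBIC))
E
```

```text
6.45 [0.6212183  0.01602927 0.19130442] [[-6.98198526e-02 -9.97559456e-01 -5.66138124e-04]
 [-9.97559473e-01  6.98195276e-02  5.74838364e-04]
 [-5.33907949e-04  6.04891579e-04 -9.99999675e-01]] 0.007139402372167826 [ 0.79429544  0.17675545 -3.66431503]
```

View pics/v4.png

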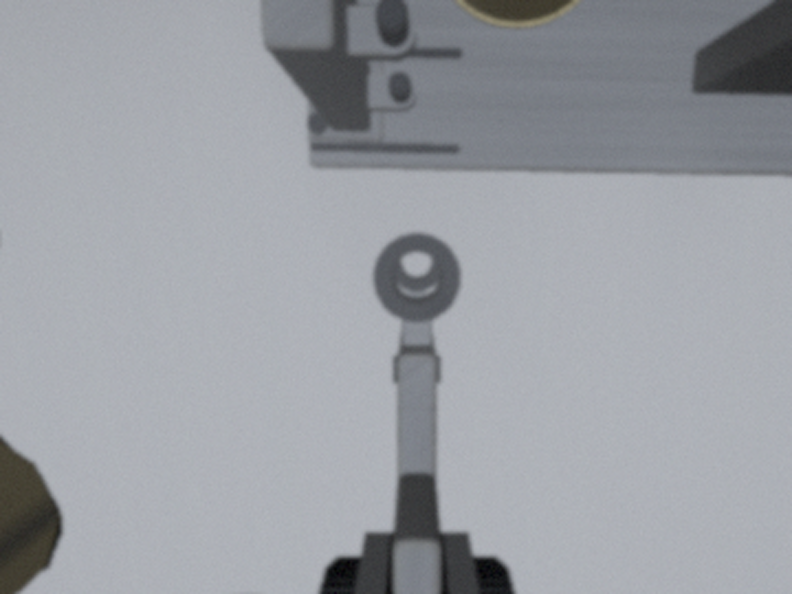

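```bash
python3 - <<'E'
from h import *
K,T=cam("wrist");o=robot.get_obs();R=np.array(o["tool_rot"]);p=np.array(o["eef_pos"])
f=lambda x,y:(x/2.2+130,y/2.2)
e=ray(K,T,f(310,166),.0),ray(K,T,f(790,175),.0);d=e[1]-e[0];print("edge yaw",np.degrees(np.arctan2(-d[1],-d[0])),e)
for n,x,y,z in(("ut",391,10,.132),("ub",397,38,.116),("lt",399,80,.044),("lb",402,95,.028),("k",417,277,.0553+.118),("postTR",333,0,.15),("postBR",333,48,.15)):
    P=ray(K,T,f(x,y),z);print(n,P,"tool",R.T@(P-p))
E
```

```text
edge yaw -5.005690807652646 (array([ 0.6587611 , -0.08101255,  0.        ]), array([ 0.45955305, -0.06356417,  0.        ]))
ut [ 0.61913069 -0.10296183  0.132     ] tool [ 0.11895284 -0.00609474  0.05942807]
ub [ 0.61826617 -0.10041324  0.116     ] tool [ 0.1164769  -0.00505828  0.07542926]
lt [ 0.61905727 -0.10323703  0.044     ] tool [ 0.11926748 -0.00605822  0.14742796]
lb [ 0.61845332 -0.10091695  0.028     ] tool [ 0.11700138 -0.0052976   0.16342902]
k [ 0.61716677 -0.04244915  0.1733    ] tool [5.87067888e-02 8.07011987e-05 1.81532652e-02]
postTR [ 0.63134657 -0.10119508  0.15      ] tool [ 0.11633371 -0.01815459  0.0414267 ]
postBR [ 0.63228046 -0.09177561  0.15      ] tool [ 0.1068721  -0.0184312   0.04143041]
```

servo_tool:
  targets: [1,-6,0,0,0,-0.5,1,-10,0,0,0,-0.5,0.5,-10,0,0,0,0,0,-8,0,0,0,0,0,-6,0,0,0,0,0,0,0,0,0,0,0,0,0,0,0,0,0,0,0,0,0,0]

```text
t: 7.3
eef_pos: [0.624, -0.0247, 0.1913]
tool_rot: [[-0.088, -0.996, -0.0], [-0.996, 0.088, 0.0], [-0.0, 0.0, -1.0]]
contact_force: [0.3, -0.3, -3.0]
opening: 0.0072
```

```bash
python3 - <<'E'
from h import *
o=robot.get_obs();print(o["t"],o["eef_pos"],o["tool_rot"][:,0],o["opening"],o["contact_force"])
im=robot.capture("wrist");cv2.imwrite("pics/w4.png",im[...,::-1])
cv2.imwrite("pics/v5.png",cv2.resize(im[60:160,260:370,::-1],None,fx=6,fy=6,interpolation=cv2.INTER_CUBIC))
E
```

```text
7.3 [ 0.62403537 -0.02469672  0.19132367] [-8.78728597e-02 -9.96131642e-01 -3.35367206e-04] 0.007171510529980031 [ 0.25212782 -0.33931937 -2.97348468]
```

View pics/v5.png

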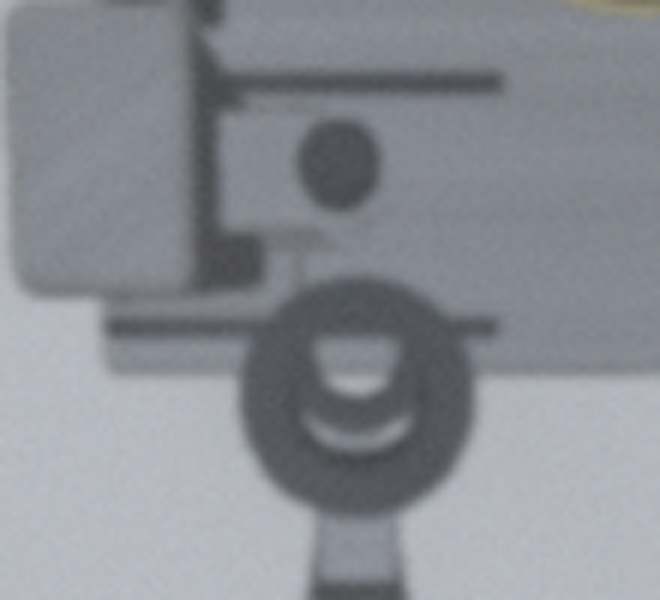

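```bash
python3 - <<'E'
from h import *
K,T=cam("wrist");o=robot.get_obs();R=np.array(o["tool_rot"]);p=np.array(o["eef_pos"])
f=lambda x,y:(x/6+260,y/6+60)
Q={}
for n,x,y,z in(("ut",340,158,.132),("ub",340,175,.116),("k",356.5,397,.0553+.118),("kl",238,397,.1733),("kr",475,397,.1733),("pTL",7,10,.15),("pTR",190,10,.15),("pBR",188,292,.15)):
    P=Q[n]=ray(K,T,f(x,y),z);print(n,P.round(4),"tool",(R.T@(P-p)*1e3).round(1))
print((Q["ut"]+Q["ub"])/2-Q["k"],np.linalg.norm(Q["kl"]-Q["kr"]))
E
```

```text
ut [ 0.6186 -0.1025  0.132 ] tool [78.  -1.5 59.3]
ub [ 0.6188 -0.1017  0.116 ] tool [77.3 -1.6 75.3]
k [ 0.6189 -0.083   0.1733] tool [58.6  0.  18. ]
kl [ 0.6279 -0.0838  0.1733] tool [58.6 -9.  18. ]
kr [ 0.6099 -0.0822  0.1733] tool [58.6  9.  18. ]
pTL [ 0.6452 -0.1156  0.15  ] tool [ 88.8 -29.   41.3]
pTR [ 0.63   -0.1143  0.15  ] tool [ 88.8 -13.8  41.3]
pBR [ 0.6326 -0.0918  0.15  ] tool [ 66.2 -14.5  41.3]
[-0.00013988 -0.01910241 -0.0493    ] 0.018061768800528587
```

servo_tool:
  targets: [0,-6,0,0,0,0,0,-8,0,0,0,0,0,-5.2,0,0,0,0,0,0,-6,0,0,0,0,0,-6,0,0,0,0,0,-5,0,0,0,0,0,0,0,0,0,0,0,0,0,0,0,0,0,0,0,0,0]

```text
t: 8.25
eef_pos: [0.6242, -0.044, 0.1745]
tool_rot: [[-0.088, -0.996, 0.0], [-0.996, 0.088, -0.0], [0.0, -0.0, -1.0]]
contact_force: [0.1, -0.5, -3.4]
opening: 0.0072
```

```bash
python3 - <<'E'
from h import *
o=robot.get_obs();print(o["t"],o["eef_pos"],o["tool_rot"][:,0],o["opening"],o["contact_force"],o["wrist_torque"])
im=robot.capture("wrist");cv2.imwrite("pics/w5.png",im[...,::-1])
cv2.imwrite("pics/v6.png",cv2.resize(im[90:170,275:365,::-1],None,fx=7,fy=7,interpolation=cv2.INTER_CUBIC))
E
```

```text
8.25 [ 0.62419311 -0.04401813  0.17449351] [-8.78416514e-02 -9.96134451e-01  2.98817536e-06] 0.0072132333164051715 [ 0.14973955 -0.529107   -3.41508239] [ 0.00324632 -0.0456285  -0.05312289]
```

View pics/v6.png

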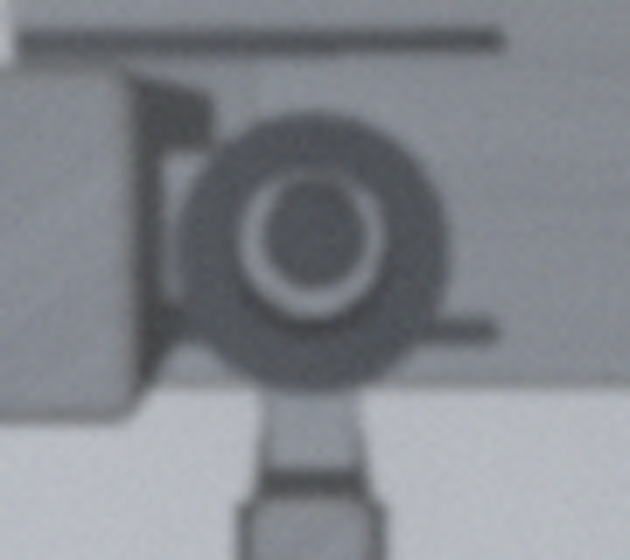

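The pin shows centred in the bore, so I'll lower the leaf gently.

servo_tool:
  targets: [0,0,-2,0,0,0,0,0,-2,0,0,0,0,0,-2,0,0,0,0,0,-1.5,0,0,0,0,0,-1.5,0,0,0,0,0,0,0,0,0]

```text
t: 8.9
eef_pos: [0.6238, -0.0441, 0.165]
tool_rot: [[-0.088, -0.996, -0.001], [-0.996, 0.088, 0.0], [-0.0, 0.001, -1.0]]
contact_force: [-0.5, 0.5, -3.3]
opening: 0.0071
```

servo_tool:
  targets: [0,0,-1.5,0,0,0,0,0,-1.5,0,0,0,0,0,-1.5,0,0,0,0,0,-1.5,0,0,0,0,0,0,0,0,0]

```text
t: 9.4
eef_pos: [0.6238, -0.0441, 0.159]
tool_rot: [[-0.088, -0.996, -0.001], [-0.996, 0.088, 0.0], [-0.0, 0.001, -1.0]]
contact_force: [-0.2, 0.3, -3.3]
opening: 0.007
```

servo_tool:
  targets: [0,0,-1.5,0,0,0,0,0,-1.5,0,0,0,0,0,-1.5,0,0,0,0,0,-1,0,0,0,0,0,0,0,0,0]

```text
t: 9.9
eef_pos: [0.6239, -0.0441, 0.1536]
tool_rot: [[-0.088, -0.996, -0.001], [-0.996, 0.088, 0.0], [-0.0, 0.001, -1.0]]
contact_force: [-0.2, 0.3, -3.7]
opening: 0.0067
```

servo_tool:
  targets: [0,0,-0.7,0,0,0,0,0,-0.7,0,0,0,0,0,0,0,0,0]

```text
t: 10.2
eef_pos: [0.624, -0.0441, 0.1524]
tool_rot: [[-0.088, -0.996, -0.0], [-0.996, 0.088, 0.0], [-0.0, 0.0, -1.0]]
contact_force: [-0.4, -0.9, -3.0]
opening: 0.0072
```

servo_tool:
  targets: [0,0,-0.5,0,0,0,0,0,0,0,0,0]

```text
t: 10.4
eef_pos: [0.6241, -0.0441, 0.1519]
tool_rot: [[-0.088, -0.996, -0.0], [-0.996, 0.088, 0.0], [-0.0, 0.0, -1.0]]
contact_force: [0.0, 0.2, -3.7]
opening: 0.0071
```

servo_tool:
  targets: [0,0,-0.5,0,0,0,0,0,0,0,0,0]

```text
t: 10.6
eef_pos: [0.6242, -0.0441, 0.1517]
tool_rot: [[-0.088, -0.996, 0.0], [-0.996, 0.088, 0.0], [-0.0, -0.0, -1.0]]
contact_force: [-0.9, 0.8, -2.0]
opening: 0.007
```

servo_tool:
  targets: [0,0,-0.5,0,0,0,0,0,0,0,0,0]

```text
t: 10.8
eef_pos: [0.6243, -0.0441, 0.1517]
tool_rot: [[-0.088, -0.996, 0.001], [-0.996, 0.088, -0.0], [-0.0, -0.001, -1.0]]
contact_force: [-2.3, 0.6, 2.5]
opening: 0.0073
```

servo_tool:
  targets: [0,0,-0.5,0,0,0,0,0,0,0,0,0]

```text
t: 11.0
eef_pos: [0.6244, -0.044, 0.1516]
tool_rot: [[-0.088, -0.996, 0.001], [-0.996, 0.088, 0.0], [-0.0, -0.001, -1.0]]
contact_force: [-3.4, 1.8, 5.6]
opening: 0.0071
```

```bash
python3 - <<'E'
from h import *
o=robot.get_obs();print(o["qpos"])
r=58.6;a=np.radians(np.r_[85,85+np.arange(5,80,5)])
print(np.round(np.diff(np.c_[r*np.cos(a),r*np.sin(a)],axis=0),1).tolist())
E
```

```text
[-1.71799806e-01  5.10263831e-01  8.02718887e-02  1.13956170e+00
  2.22710551e-04 -1.65434325e+00]
[[-5.1, 0.2], [-5.1, -0.2], [-5.1, -0.7], [-5.0, -1.1], [-4.9, -1.5], [-4.7, -2.0], [-4.5, -2.4], [-4.3, -2.7], [-4.1, -3.1], [-3.8, -3.5], [-3.5, -3.8], [-3.1, -4.1], [-2.7, -4.3], [-2.4, -4.5], [-2.0, -4.7]]
```

servo_tool:
  targets: [0,0,1.2,0,0,0,-5.1,0.2,0,0,0,5,-5.1,-0.2,0,0,0,5,-5.1,-0.7,0,0,0,5,-5,-1.1,0,0,0,5,-4.9,-1.5,0,0,0,5]

```text
t: 11.6
eef_pos: [0.5994, -0.0477, 0.1516]
tool_rot: [[0.345, -0.939, 0.001], [-0.939, -0.345, -0.001], [0.001, -0.001, -1.0]]
contact_force: [0.2, -0.7, -0.8]
opening: 0.0069
```

servo_tool:
  targets: [-4.7,-2,0,0,0,5,-4.5,-2.4,0,0,0,5,-4.3,-2.7,0,0,0,5,-4.1,-3.1,0,0,0,5,0,0,0,0,0,0]

```text
t: 12.1
eef_pos: [0.5815, -0.0581, 0.1516]
tool_rot: [[0.642, -0.767, 0.001], [-0.767, -0.642, -0.0], [0.001, -0.0, -1.0]]
contact_force: [0.9, 0.1, -1.9]
opening: 0.007
```

servo_tool:
  targets: [-3.8,-3.5,0,0,0,5,-3.5,-3.8,0,0,0,5,-3.1,-4.1,0,0,0,5,-2.7,-4.3,0,0,0,5,-2.4,-4.5,0,0,0,5,0,0,0,0,0,0]

```text
t: 12.7
eef_pos: [0.5661, -0.0782, 0.1516]
tool_rot: [[0.905, -0.426, 0.001], [-0.426, -0.905, -0.0], [0.001, -0.0, -1.0]]
contact_force: [0.5, -0.5, -1.7]
opening: 0.0071
```

servo_tool:
  targets: [0,0,0,0,0,0,0,0,0,0,0,0,0,0,0,0,0,0,0,0,0,0,0,0,0,0,0,0,0,0]
  hand: 0.3

```text
t: 13.2
eef_pos: [0.5659, -0.0778, 0.1517]
tool_rot: [[0.906, -0.424, 0.0], [-0.424, -0.906, -0.0], [0.0, 0.0, -1.0]]
contact_force: [0.1, -0.6, -0.4]
opening: 0.0302
```

servo_tool:
  targets: [-0.4,-4,0,0,0,0,-0.4,-4,0,0,0,0,-0.4,-4,0,0,0,0,-0.3,-3,0,0,0,0,-0.2,-3,0,0,0,0,-0.2,-2,0,0,0,0,-0.2,-2,0,0,0,0,0,0,0,0,0,0]

```text
t: 14.0
eef_pos: [0.5637, -0.1002, 0.1516]
tool_rot: [[0.906, -0.424, -0.0], [-0.424, -0.906, -0.0], [0.0, 0.0, -1.0]]
contact_force: [-0.4, -0.1, -0.4]
opening: 0.03
```

```bash
python3 - <<'E'
from h import *
o=robot.get_obs();print(o["t"],o["eef_pos"],o["opening"],o["contact_force"],o["qpos"])
w=robot.capture("wrist");s=robot.capture("side")
a=cv2.resize(w[20:320,180:520],(453,400),interpolation=cv2.INTER_CUBIC)
b=cv2.resize(s[190:310,270:372],(340,400),interpolation=cv2.INTER_CUBIC)
cv2.imwrite("pics/v7.png",np.hstack([a,b])[...,::-1])
E
```

```text
14.0 [ 0.56365875 -0.1001708   0.15161435] 0.030018700591621938 [-0.35665715 -0.0892715  -0.37117998] [-2.86516093e-01  4.05528417e-01 -8.56426013e-02  1.07959893e+00
 -2.91300842e-04 -2.99048890e+00]
```

View pics/v7.png

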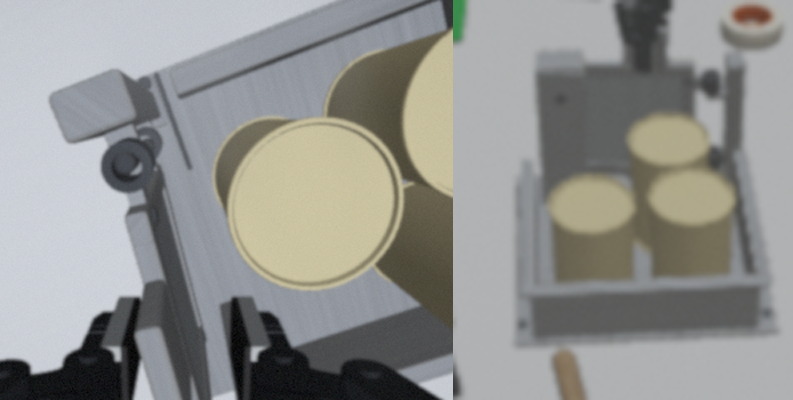

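The leaf is hung with the pin inside the knuckle, and the left pad is pushing it nearly shut. The cans are undisturbed.

servo_tool:
  targets: [0,-1,0,0,0,0,-0.2,-1,0,0,0,0,0,-1,0,0,0,0,0,0,0,0,0,0]

```text
t: 14.5
eef_pos: [0.5635, -0.103, 0.1516]
tool_rot: [[0.906, -0.424, -0.0], [-0.424, -0.906, -0.0], [0.0, 0.0, -1.0]]
contact_force: [-0.1, 0.2, -0.2]
opening: 0.0301
```

servo_tool:
  targets: [0,-1,0,0,0,0,0,0,0,0,0,0]

```text
t: 14.7
eef_pos: [0.5635, -0.104, 0.1516]
tool_rot: [[0.906, -0.424, -0.0], [-0.424, -0.906, -0.0], [0.0, 0.0, -1.0]]
contact_force: [0.2, 0.4, -0.5]
opening: 0.03
```

servo_tool:
  targets: [0,-1,0,0,0,0,0,0,0,0,0,0]

```text
t: 14.9
eef_pos: [0.5635, -0.105, 0.1516]
tool_rot: [[0.906, -0.424, -0.0], [-0.424, -0.906, -0.0], [0.0, 0.0, -1.0]]
contact_force: [-0.1, 1.0, 0.1]
opening: 0.0298
```

servo_tool:
  targets: [0,-1,0,0,0,0,0,0,0,0,0,0]

```text
t: 15.1
eef_pos: [0.5634, -0.1053, 0.1516]
tool_rot: [[0.906, -0.423, -0.0], [-0.423, -0.906, 0.001], [-0.001, -0.001, -1.0]]
contact_force: [-0.2, 2.9, -0.1]
opening: 0.0301
```

servo_tool:
  targets: [0,-0.7,0,0,0,0,0,0,0,0,0,0]

```text
t: 15.3
eef_pos: [0.5634, -0.1055, 0.1516]
tool_rot: [[0.906, -0.423, 0.0], [-0.423, -0.906, 0.002], [-0.001, -0.002, -1.0]]
contact_force: [-0.6, 4.9, 0.7]
opening: 0.0297
```

servo_tool:
  targets: [0,-0.7,0,0,0,0,0,0,0,0,0,0]

```text
t: 15.5
eef_pos: [0.5634, -0.1056, 0.1515]
tool_rot: [[0.906, -0.422, -0.0], [-0.422, -0.906, 0.003], [-0.001, -0.003, -1.0]]
contact_force: [0.6, 6.2, 1.6]
opening: 0.0302
```

servo_tool:
  targets: [0,2,0,0,0,0,0,4,0,0,0,0,0,2,0,0,0,0,0,0,15,0,0,0,0,0,25,0,0,0,0,0,35,0,0,0,0,0,40,0,0,0,0,0,0,0,0,0,0,0,0,0,0,0]

```text
t: 16.4
eef_pos: [0.5645, -0.0998, 0.2679]
tool_rot: [[0.906, -0.424, 0.003], [-0.424, -0.906, -0.002], [0.003, 0.0, -1.0]]
contact_force: [-0.5, -0.1, 0.1]
opening: 0.03
```

```bash
python3 - <<'E'
from h import *
o=robot.get_obs();print(o["t"],o["eef_pos"],o["opening"],o["contact_force"])
w=robot.capture("wrist");s=robot.capture("side");cv2.imwrite("pics/w8.png",w[...,::-1])
a=cv2.resize(w[60:360,180:480],(450,450),interpolation=cv2.INTER_CUBIC)
b=cv2.resize(s[190:310,270:363],(349,450),interpolation=cv2.INTER_CUBIC)
cv2.imwrite("pics/v8.png",np.hstack([a,b])[...,::-1])
E
```

```text
16.4 [ 0.56445078 -0.09984996  0.26785485] 0.029969508784781485 [-0.51029984 -0.07784973  0.1373975 ]
```

View pics/v8.png

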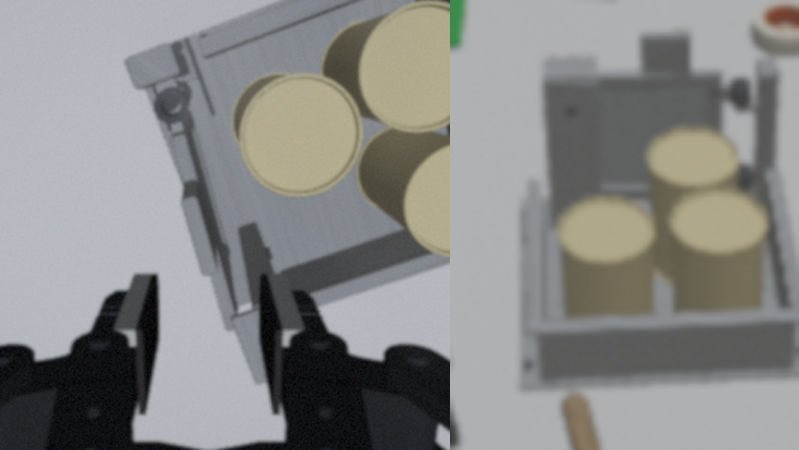

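```bash
python3 - <<'E'
from h import *
K,T=cam("wrist");f=lambda x,y:(x/1.5+180,y/1.5+60)
k=ray(K,T,f(172,101),.134);a=ray(K,T,f(191,188),.183);b=ray(K,T,f(209,275),.183)
for q in(a-k,b-k):print(q,np.linalg.norm(q[:2]),np.degrees(np.arctan2(q[1],q[0])))
print(k)
E
python3 - <<'E'
import cv2
a=cv2.imread("pics/w8.png")[110:330,260:400]
cv2.imwrite("pics/v9.png",cv2.resize(a,None,fx=2.7,fy=2.7,interpolation=cv2.INTER_CUBIC))
E
```

```text
[-0.03655208  0.00478808  0.049     ] 0.03686434681018541 172.53712241266356
[-0.07777955  0.01518822  0.049     ] 0.07924859639089371 168.95074319749386
[ 0.61739126 -0.10395688  0.134     ]
```

View pics/v9.png

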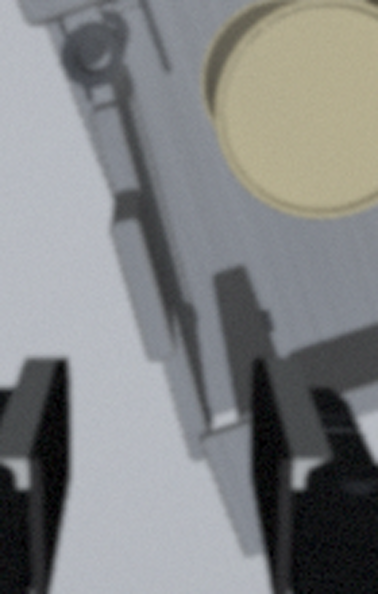

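```bash
python3 - <<'E'
from h import *
K,T=cam("wrist")
g=lambda P:((proj(K,T,P)-[260,110])*2.7).round(0).tolist()
for yaw in(175,173,171,168):
    u=np.array([np.cos(np.radians(yaw)),np.sin(np.radians(yaw)),0]);n=np.array([u[1],-u[0],0]) # outer normal
    H=np.array([.6188,-.1025,.016])
    P=lambda x,y,z:H+u*x+n*y+[0,0,z]
    print(yaw,"k",g(P(0,0,.118)),"tab near o/i",g(P(.038,.004,.167)),g(P(.038,-.004,.167)),"far",g(P(.078,.004,.167)),g(P(.078,-.004,.167)),"rail end o",g(P(.107,.004,.13)),g(P(.13,.004,.13)))
u=np.array([np.cos(np.radians(175)),np.sin(np.radians(175)),0]);n=np.array([-u[1],u[0],0]);x=np.array([u[1],-u[0],0])*-1
for s in(1,):
    for px in(-.008,):
        inn=np.array([-.087,-.996,0]);yy=np.array([.996,-.087,0]);O=np.array([.6188,-.1025,0])-yy*.0675
        for L in(-.042,-.085):print("lip",g(O+inn*px+yy*L+[0,0,.162]))
E
```

```text
175 k [[87.0, 44.0]] tab near o/i [[113.0, 208.0]] [[143.0, 198.0]] far [[168.0, 350.0]] [[197.0, 340.0]] rail end o [[199.0, 387.0]] [[223.0, 451.0]]
173 k [[87.0, 44.0]] tab near o/i [[107.0, 210.0]] [[138.0, 200.0]] far [[157.0, 352.0]] [[187.0, 343.0]] rail end o [[187.0, 391.0]] [[209.0, 455.0]]
171 k [[87.0, 44.0]] tab near o/i [[102.0, 211.0]] [[133.0, 202.0]] far [[147.0, 355.0]] [[177.0, 347.0]] rail end o [[175.0, 394.0]] [[195.0, 459.0]]
168 k [[87.0, 44.0]] tab near o/i [[94.0, 212.0]] [[125.0, 205.0]] far [[132.0, 358.0]] [[162.0, 351.0]] rail end o [[157.0, 397.0]] [[174.0, 463.0]]
lip [[191.0, 422.0]]
lip [[239.0, 544.0]]
```

The last crop suggests the leaf rebounded about 4–5° after release: its free end at (195,460) peeks out past the lip edge at (205,440). I'll go back down, push it shut again and withdraw slowly.

servo_tool:
  targets: [0,1,-35,0,0,0,0,0,-35,0,0,0,0,0,-28,0,0,0,0,0,-17,0,0,0,0,0,0,0,0,0,0,0,0,0,0,0]

```text
t: 17.1
eef_pos: [0.5625, -0.098, 0.1508]
tool_rot: [[0.906, -0.424, -0.003], [-0.424, -0.906, 0.0], [-0.003, 0.001, -1.0]]
contact_force: [0.1, -0.4, -0.5]
opening: 0.0293
```

servo_tool:
  targets: [0,-2,0,0,0,0,0,-2,0,0,0,0,0,-1,0,0,0,0,0,-1,0,0,0,0,0,0,0,0,0,0]

```text
t: 17.6
eef_pos: [0.5638, -0.1045, 0.1521]
tool_rot: [[0.906, -0.424, 0.001], [-0.424, -0.906, -0.0], [0.001, -0.0, -1.0]]
contact_force: [1.0, 0.8, -0.0]
opening: 0.0297
```

servo_tool:
  targets: [0,-0.5,0,0,0,0,0,-0.5,0,0,0,0,0,0,0,0,0,0]

```text
t: 17.9
eef_pos: [0.5636, -0.1052, 0.1517]
tool_rot: [[0.906, -0.423, 0.0], [-0.423, -0.906, 0.0], [0.0, -0.0, -1.0]]
contact_force: [0.8, 0.6, 0.8]
opening: 0.0302
```

servo_tool:
  targets: [0,-0.5,0,0,0,0,0,-0.5,0,0,0,0,0,0,0,0,0,0]

```text
t: 18.2
eef_pos: [0.5636, -0.1055, 0.1517]
tool_rot: [[0.906, -0.423, 0.0], [-0.423, -0.906, 0.002], [-0.0, -0.002, -1.0]]
contact_force: [0.3, 4.0, 2.0]
opening: 0.0297
```

```bash
python3 - <<'E'
from h import *
for n in("wrist","side"):cv2.imwrite(f"pics/c_{n}.png",robot.capture(n)[...,::-1])
E
```

servo_tool:
  targets: [0,0.2,0,0,0,0,0,0.2,0,0,0,0,0,0.2,0,0,0,0,0,0.2,0,0,0,0,0,0.2,0,0,0,0,0,0.2,0,0,0,0,0,0.2,0,0,0,0,0,0.3,0,0,0,0,0,0.3,0,0,0,0,0,0.3,0,0,0,0]

```text
t: 19.3
eef_pos: [0.5631, -0.1046, 0.1513]
tool_rot: [[0.906, -0.424, -0.001], [-0.424, -0.906, -0.001], [-0.0, 0.002, -1.0]]
contact_force: [0.1, 0.4, 0.9]
opening: 0.0301
```

servo_tool:
  targets: [0,0.4,0,0,0,0,0,0.4,0,0,0,0,0,0.5,0,0,0,0,0,0.6,0,0,0,0,0,0.8,0,0,0,0,0,1,0,0,0,0,0,0.5,0,0,0,0,0,0,0,0,0,0]

```text
t: 20.1
eef_pos: [0.5634, -0.0997, 0.1516]
tool_rot: [[0.906, -0.423, -0.0], [-0.423, -0.906, -0.0], [-0.0, 0.0, -1.0]]
contact_force: [-0.1, 0.3, 0.3]
opening: 0.03
```

```bash
python3 - <<'E'
from h import *
o=robot.get_obs();print(o["t"],o["eef_pos"],o["contact_force"])
for n in("wrist","side"):cv2.imwrite(f"pics/d_{n}.png",robot.capture(n)[...,::-1])
c,d,=[cv2.imread(f"pics/{k}_wrist.png")[20:330,200:420] for k in"cd"]
e=cv2.imread("pics/w8.png")[60:350,250:430]
r=lambda i:cv2.resize(i,(int(i.shape[1]*500/i.shape[0]),500),interpolation=cv2.INTER_CUBIC)
v=np.hstack([r(c),r(d)]);print(v.shape);cv2.imwrite("pics/v10.png",v)
E
```

```text
20.1 [ 0.56344525 -0.09966032  0.15163665] [-0.12379853  0.29020159  0.27805439]
(500, 708, 3)
```

View pics/v10.png

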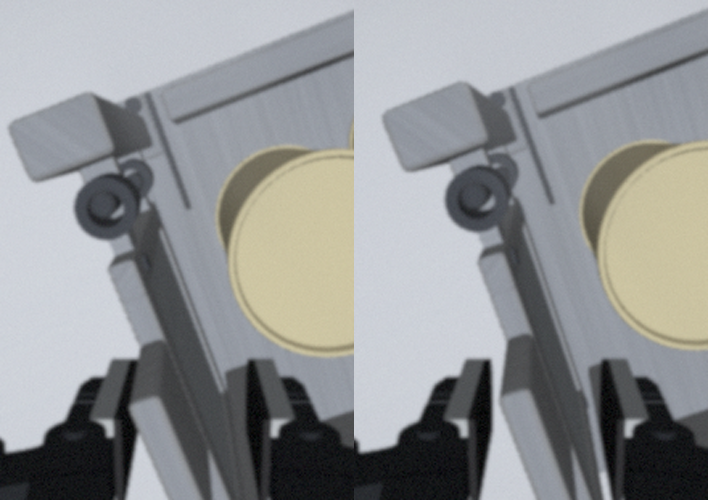

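```bash
cat > e.py <<'E'
from h import *
import sys
def T_of(p):
    R=np.array(robot.get_obs()["tool_rot"]);T=np.eye(4);T[:3,:3]=R;T[:3,3]=p;return T@np.array(robot.camera_model("wrist")["tool_from_camera"])
K=np.array(robot.camera_model("wrist")["K"])
def pts(p,yaw,off,s):
    T=T_of(p);u=np.array([np.cos(np.radians(yaw)),np.sin(np.radians(yaw)),0]);n=np.array([u[1],-u[0],0]);H=np.array([.6188,-.1025,.016])
    P=np.array([H+u*x+n*y+[0,0,z] for x,y,z in((0,0,.118),(.038,.004,.167),(.078,.004,.167),(.13,.004,.13))])
    return (proj(K,T,P)-off)*s
E
python3 - <<'E'
from e import *
for nm,p,off,s in(("contact",[.5636,-.1055,.1517],[200,20],1.613),("after",[.5634,-.0997,.1516],[200,20],1.613),("lifted1",[.56445,-.09985,.26785],[260,110],2.7)):
    for y in(175,173,171):
        q=pts(p,y,off,s);e=q[2]-q[1];print(nm,y,"k->corner",(q[1]-q[0]).round(0),"edge deg",np.degrees(np.arctan2(e[0],e[1])).round(1),q[0].round(0))
E
```

```text
contact 175 k->corner [ 14. 195.] edge deg 23.8 [101. 206.]
contact 173 k->corner [  8. 196.] edge deg 21.9 [101. 206.]
contact 171 k->corner [  2. 197.] edge deg 19.9 [101. 206.]
after 175 k->corner [ 20. 193.] edge deg 23.1 [118. 197.]
after 173 k->corner [ 14. 195.] edge deg 21.2 [118. 197.]
after 171 k->corner [  8. 196.] edge deg 19.2 [118. 197.]
lifted1 175 k->corner [ 25. 163.] edge deg 21.2 [88. 50.]
lifted1 173 k->corner [ 20. 164.] edge deg 19.3 [88. 50.]
lifted1 171 k->corner [ 15. 165.] edge deg 17.3 [88. 50.]
```

servo_tool:
  targets: [0,0,2,0,0,0,0,0,4,0,0,0,0,0,6,0,0,0,0,0,8,0,0,0,0,0,10,0,0,0,0,0,15,0,0,0,0,0,25,0,0,0,0,0,30,0,0,0,0,0,17,0,0,0,0,0,0,0,0,0]

```text
t: 21.2
eef_pos: [0.5653, -0.1003, 0.2725]
tool_rot: [[0.906, -0.423, 0.007], [-0.423, -0.906, -0.002], [0.007, -0.001, -1.0]]
contact_force: [-0.2, -0.5, 1.1]
opening: 0.0297
```

servo_tool:
  targets: [0,0,0,0,0,0,0,0,0,0,0,0]

```text
t: 21.4
eef_pos: [0.5628, -0.0996, 0.2674]
tool_rot: [[0.906, -0.424, -0.002], [-0.424, -0.906, 0.001], [-0.002, 0.0, -1.0]]
contact_force: [-0.2, -0.1, -0.0]
opening: 0.0301
```

```bash
python3 - <<'E'
from e import *
o=robot.get_obs();print(o["t"],o["eef_pos"],o["contact_force"])
cv2.imwrite("pics/w9.png",robot.capture("wrist")[...,::-1])
for f,p in(("w8",[.56445,-.09985,.26785]),("w9",o["eef_pos"])):
    for y in(175,171,168):
        q=pts(p,y,[0,0],1);e=q[2]-q[1];print(f,y,q.round(0).tolist(),np.degrees(np.arctan2(e[0],e[1])).round(1))
    g=cv2.imread(f"pics/{f}.png",0)
    L=cv2.createLineSegmentDetector().detect(g)[0][:,0]
    for l in L:
        if l[1]>l[3]:l=l[[2,3,0,1]]
        if np.hypot(l[2]-l[0],l[3]-l[1])>20 and 280<l[0]<345 and 140<l[1]<290 and abs(l[2]-l[0])<abs(l[3]-l[1]):print("  ",l.round(0),np.degrees(np.arctan2(l[2]-l[0],l[3]-l[1])).round(1))
E
```

```text
21.4 [ 0.56284843 -0.09958979  0.26741514] [-0.20186264 -0.10085154 -0.00607978]
w8 175 [[293.0, 128.0], [302.0, 189.0], [322.0, 240.0], [343.0, 277.0]] 21.2
w8 171 [[293.0, 128.0], [298.0, 189.0], [315.0, 242.0], [332.0, 280.0]] 17.4
w8 168 [[293.0, 128.0], [295.0, 190.0], [309.0, 243.0], [325.0, 282.0]] 14.4
   [287. 267. 281. 315.] -6.9
   [285. 242. 285. 267.] 0.9
   [310. 188. 323. 238.] 15.0
   [332. 230. 337. 258.] 9.3
   [325. 226. 335. 267.] 13.5
   [338. 213. 343. 241.] 10.5
   [299. 192. 313. 242.] 16.1
   [302. 148. 310. 177.] 15.5
   [292. 160. 299. 179.] 20.8
   [336. 280. 349. 315.] 21.1
   [320. 245. 327. 270.] 16.1
   [344. 171. 359. 187.] 44.8
w9 175 [[292.0, 126.0], [301.0, 186.0], [322.0, 238.0], [342.0, 276.0]] 21.2
w9 171 [[292.0, 126.0], [298.0, 187.0], [314.0, 240.0], [332.0, 279.0]] 17.4
w9 168 [[292.0, 126.0], [295.0, 188.0], [308.0, 241.0], [324.0, 280.0]] 14.5
   [285. 247. 285. 288.] 0.6
   [285. 286. 277. 335.] -9.6
   [313. 184. 329. 234.] 17.8
   [330. 223. 342. 262.] 16.6
   [338. 210. 348. 262.] 10.7
   [335. 218. 343. 257.] 11.6
   [332. 269. 341. 294.] 19.8
   [323. 239. 333. 265.] 21.4
   [304. 195. 319. 238.] 19.4
   [289. 150. 299. 177.] 21.2
```

```bash
python3 - <<'E'
from e import *
for f,p in(("c_wrist",[.5636,-.1055,.1517]),("d_wrist",[.5634,-.0997,.1516])):
    for y in(175,173):
        q=pts(p,y,[0,0],1);e=q[2]-q[1];r=q[3]-q[0];print(f,y,q.round(0).tolist(),np.degrees(np.arctan2(e[0],e[1])).round(1))
    g=cv2.imread(f"pics/{f}.png",0)
    L=cv2.createLineSegmentDetector().detect(g)[0][:,0]
    for l in L:
        if l[1]>l[3]:l=l[[2,3,0,1]]
        if np.hypot(l[2]-l[0],l[3]-l[1])>18 and 255<l[0]<330 and 160<l[1]<330 and 8<np.degrees(np.arctan2(l[2]-l[0],l[3]-l[1]))<40:print("  ",l.round(0),np.degrees(np.arctan2(l[2]-l[0],l[3]-l[1])).round(1))
E
```

```text
c_wrist 175 [[262.0, 148.0], [271.0, 269.0], [311.0, 358.0], [347.0, 386.0]] 23.8
c_wrist 173 [[262.0, 148.0], [268.0, 270.0], [304.0, 360.0], [338.0, 388.0]] 21.9
   [278. 270. 285. 287.] 24.5
   [282. 180. 303. 232.] 22.0
   [330. 297. 351. 351.] 21.3
   [298. 263. 332. 346.] 22.4
   [297. 163. 336. 263.] 20.9
   [287. 291. 315. 354.] 23.7
   [272. 201. 285. 233.] 22.7
   [312. 186. 337. 253.] 20.6
d_wrist 175 [[273.0, 142.0], [286.0, 262.0], [324.0, 352.0], [357.0, 382.0]] 23.1
d_wrist 173 [[273.0, 142.0], [282.0, 263.0], [317.0, 354.0], [348.0, 385.0]] 21.2
   [292. 175. 311. 227.] 19.7
   [308. 260. 339. 344.] 19.7
   [289. 269. 320. 350.] 21.1
   [303. 160. 337. 261.] 18.8
   [277. 186. 293. 230.] 20.2
   [313. 173. 342. 258.] 18.6
```

```bash
python3 - <<'E'
from e import *
for f,p in(("c_wrist",[.5636,-.1055,.1517]),("d_wrist",[.5634,-.0997,.1516]),("w8",[.56445,-.09985,.26785]),("w9",[.56285,-.09959,.26742])):
    T=T_of(p);g=cv2.imread(f"pics/{f}.png",0);print(f)
    L=cv2.createLineSegmentDetector().detect(g)[0][:,0]
    for l in L:
        if l[1]>l[3]:l=l[[2,3,0,1]]
        if np.hypot(l[2]-l[0],l[3]-l[1])<26:continue
        a,b=(ray(K,T,l[i:i+2],.1)for i in(0,2));y=np.degrees(np.arctan2(*(b-a)[[1,0]]))%360
        if 165<y<180 and l[0]<400:print("  ",l.round(0),"len",np.hypot(l[2]-l[0],l[3]-l[1]).round(),"yaw",y.round(1))
E
```

```text
c_wrist
   [386. 253. 398. 281.] len 30.0 yaw 179.9
   [282. 180. 303. 232.] len 57.0 yaw 175.1
   [330. 297. 351. 351.] len 58.0 yaw 174.5
   [296. 146. 312. 185.] len 42.0 yaw 176.6
   [298. 263. 332. 346.] len 89.0 yaw 174.7
   [258.  80. 270. 111.] len 33.0 yaw 175.8
   [297. 163. 336. 263.] len 107.0 yaw 174.9
   [204.  99. 217. 130.] len 34.0 yaw 174.8
   [358. 245. 367. 277.] len 33.0 yaw 171.1
   [287. 291. 315. 354.] len 69.0 yaw 175.1
   [272. 201. 285. 233.] len 35.0 yaw 175.0
   [293.  78. 319. 147.] len 74.0 yaw 175.1
   [290.  81. 314. 149.] len 73.0 yaw 174.9
   [312. 186. 337. 253.] len 72.0 yaw 174.8
   [342. 192. 352. 216.] len 26.0 yaw 178.3
d_wrist
   [349. 267. 363. 351.] len 85.0 yaw 165.0
   [341. 155. 349. 182.] len 27.0 yaw 172.2
   [292. 175. 311. 227.] len 56.0 yaw 173.2
   [336. 297. 354. 351.] len 57.0 yaw 172.6
   [308. 260. 339. 344.] len 89.0 yaw 172.7
   [302. 142. 313. 172.] len 32.0 yaw 174.6
   [289. 269. 320. 350.] len 86.0 yaw 173.1
   [303. 160. 337. 261.] len 106.0 yaw 173.0
   [216.  93. 229. 125.] len 35.0 yaw 174.7
   [277. 186. 293. 230.] l
[... 688 characters left out ...]
6.  87. 324. 135.] len 51.0 yaw 175.4
   [303.  88. 320. 137.] len 51.0 yaw 174.2
w9
   [352. 280. 361. 335.] len 56.0 yaw 165.1
   [277. 118. 289. 149.] len 34.0 yaw 175.4
   [313. 184. 329. 234.] len 52.0 yaw 172.1
   [330. 223. 342. 262.] len 40.0 yaw 171.2
   [338. 210. 348. 262.] len 52.0 yaw 166.0
   [335. 218. 343. 257.] len 40.0 yaw 166.7
   [332. 269. 341. 294.] len 26.0 yaw 173.6
   [301. 138. 313. 174.] len 37.0 yaw 172.4
   [323. 239. 333. 265.] len 28.0 yaw 175.2
   [304. 195. 319. 238.] len 45.0 yaw 173.1
   [305. 130. 333. 218.] len 92.0 yaw 171.9
   [289. 150. 299. 177.] len 29.0 yaw 175.1
   [303.  86. 320. 134.] len 51.0 yaw 174.5
   [305.  83. 323. 132.] len 52.0 yaw 175.3
```

servo_tool:
  targets: [0,0,0,0,0,0,0,0,0,0,0,0,0,0,0,0,0,0,0,0,0,0,0,0,0,0,0,0,0,0]

```text
t: 21.95
eef_pos: [0.5635, -0.0997, 0.2686]
tool_rot: [[0.906, -0.423, -0.0], [-0.423, -0.906, -0.0], [-0.0, 0.0, -1.0]]
contact_force: [-0.3, -0.2, -0.0]
opening: 0.0299
```

```bash
cat >> e.py <<'E'
def yaws(f):
    o=robot.get_obs();T=T_of(o["eef_pos"]);im=robot.capture("wrist");cv2.imwrite(f"pics/{f}.png",im[...,::-1]);g=cv2.cvtColor(im,cv2.COLOR_RGB2GRAY)
    print(f,o["t"],o["eef_pos"].round(4),o["contact_force"].round(1))
    for l in cv2.createLineSegmentDetector().detect(g)[0][:,0]:
        if l[1]>l[3]:l=l[[2,3,0,1]]
        n=np.hypot(l[2]-l[0],l[3]-l[1])
        if n<28:continue
        a,b=(ray(K,T,l[i:i+2],.1)for i in(0,2));y=np.degrees(np.arctan2(*(b-a)[[1,0]]))%360
        if 168<y<178 and l[0]<345:print("  ",l.round(0),n.round(),y.round(1))
E
python3 -c "
from e import *
yaws('w10')"
```

```text
w10 21.95 [ 0.5635 -0.0997  0.2686] [-0.3 -0.2 -0. ]
   [277. 118. 289. 149.] 33.0 175.3
   [313. 184. 329. 234.] 52.0 172.1
   [330. 222. 342. 262.] 42.0 171.1
   [303. 145. 313. 175.] 32.0 173.1
   [305. 130. 333. 221.] 95.0 171.9
   [304. 196. 318. 236.] 42.0 173.2
   [333. 271. 348. 312.] 43.0 174.8
   [288. 150. 300. 178.] 30.0 175.5
   [306.  84. 323. 133.] 52.0 175.5
   [303.  87. 319. 134.] 50.0 174.6
```

servo_tool:
  targets: [-16,25,0,0,0,0,-16,25,0,0,0,0,0,0,-30,0,0,0,0,0,-40,0,0,0,0,0,-40,0,0,0,0,0,-25,0,0,0,0,0,-12,0,0,0,0,0,0,0,0,0]
  hand: 1

```text
t: 22.8
eef_pos: [0.5302, -0.0495, 0.1202]
tool_rot: [[0.906, -0.424, -0.003], [-0.424, -0.906, 0.001], [-0.003, 0.001, -1.0]]
contact_force: [-0.5, 0.1, -0.1]
opening: -0.0001
```

servo_tool:
  targets: [-0.3,-4,0,0,0,0,-0.3,-4,0,0,0,0,-0.3,-4,0,0,0,0,-0.2,-2,0,0,0,0,-0.2,-2,0,0,0,0,0,0,0,0,0,0,0,0,0,0,0,0]

```text
t: 23.5
eef_pos: [0.5302, -0.0658, 0.1217]
tool_rot: [[0.906, -0.424, -0.0], [-0.424, -0.906, -0.0], [-0.0, 0.0, -1.0]]
contact_force: [-0.6, -0.2, 1.0]
opening: 0.0002
```

```bash
python3 -c "
from e import *
yaws('w11')"
```

```text
w11 23.5 [ 0.5302 -0.0658  0.1217] [-0.6 -0.2  1. ]
   [308.  52. 327. 116.] 67.0 172.5
   [343. 154. 383. 283.] 136.0 173.2
   [332. 139. 342. 168.] 31.0 174.0
   [332.  34. 349.  86.] 55.0 175.3
   [259.  24. 344. 250.] 241.0 175.0
   [331.  46. 344.  87.] 43.0 174.2
   [268.  22. 298. 105.] 89.0 175.0
   [287.  61. 303. 102.] 44.0 175.9
   [276.  32. 288.  62.] 33.0 177.1
```

servo_tool:
  targets: [-0.1,-1,0,0,0,0,-0.1,-1,0,0,0,0,-0.1,-1,0,0,0,0,0,0,0,0,0,0]

```text
t: 23.95
eef_pos: [0.5299, -0.0689, 0.1216]
tool_rot: [[0.906, -0.424, -0.0], [-0.424, -0.906, -0.0], [-0.0, 0.0, -1.0]]
contact_force: [0.7, -0.4, 0.4]
opening: 0.0
```

servo_tool:
  targets: [-0.1,-1,0,0,0,0,-0.1,-1,0,0,0,0,0,0,0,0,0,0]

```text
t: 24.25
eef_pos: [0.5297, -0.0709, 0.1216]
tool_rot: [[0.906, -0.424, -0.0], [-0.424, -0.906, -0.0], [0.0, 0.0, -1.0]]
contact_force: [-0.8, -0.7, -0.6]
opening: -0.0001
```

servo_tool:
  targets: [-0.1,-1,0,0,0,0,0,-1,0,0,0,0,0,0,0,0,0,0]

```text
t: 24.55
eef_pos: [0.5296, -0.0729, 0.1216]
tool_rot: [[0.906, -0.424, 0.0], [-0.424, -0.906, -0.0], [0.0, 0.0, -1.0]]
contact_force: [-0.1, -0.7, -0.3]
opening: -0.0002
```

```bash
python3 -c "
from e import *
yaws('w12')"
```

```text
w12 24.55 [ 0.5296 -0.0729  0.1216] [-0.1 -0.7 -0.3]
   [343. 241. 361. 297.] 59.0 173.0
   [309.  -0. 332.  66.] 71.0 176.0
   [257.  23. 289. 109.] 92.0 174.9
   [317.  36. 335.  92.] 59.0 174.6
   [250.  28. 330. 239.] 226.0 175.0
   [275.  58. 294. 107.] 53.0 175.5
   [317. 170. 343. 249.] 83.0 173.3
   [319. 165. 344. 240.] 79.0 173.3
   [345. 157. 355. 190.] 35.0 173.5
   [302. 111. 313. 146.] 37.0 173.0
```

servo_tool:
  targets: [-0.1,-0.7,0,0,0,0,0,-0.7,0,0,0,0,0,0,0,0,0,0]

```text
t: 24.9
eef_pos: [0.5295, -0.0742, 0.1216]
tool_rot: [[0.906, -0.424, -0.0], [-0.424, -0.906, -0.0], [0.0, 0.0, -1.0]]
contact_force: [0.3, 0.4, -0.4]
opening: -0.0006
```

servo_tool:
  targets: [-0.1,-0.7,0,0,0,0,0,-0.7,0,0,0,0,0,0,0,0,0,0]

```text
t: 25.2
eef_pos: [0.5294, -0.0756, 0.1216]
tool_rot: [[0.906, -0.424, -0.0], [-0.424, -0.906, -0.0], [-0.0, 0.0, -1.0]]
contact_force: [-1.3, -0.4, 0.1]
opening: -0.0002
```

```bash
python3 -c "
from e import *
yaws('w13')"
```

```text
w13 25.2 [ 0.5294 -0.0756  0.1216] [-1.3 -0.4  0.1]
   [339. 242. 359. 298.] 59.0 174.4
   [307.   6. 336.  90.] 89.0 175.1
   [246.  30. 327. 239.] 223.0 175.1
   [305.  13. 331.  92.] 83.0 174.4
   [255.  32. 286. 110.] 83.0 175.7
   [273.  64. 290. 108.] 48.0 175.0
   [310. 170. 336. 240.] 74.0 174.7
   [338. 158. 351. 193.] 37.0 175.3
   [343. 160. 360. 209.] 52.0 175.0
   [313. 168. 340. 241.] 78.0 175.0
```

servo_tool:
  targets: [0,-0.4,0,0,0,0,0,0,0,0,0,0,0,0,0,0,0,0]

```text
t: 25.55
eef_pos: [0.5293, -0.0759, 0.1216]
tool_rot: [[0.906, -0.423, -0.0], [-0.423, -0.906, 0.0], [-0.0, -0.0, -1.0]]
contact_force: [0.3, 1.3, -0.6]
opening: 0.0002
```

servo_tool:
  targets: [0,0.1,0,0,0,0,0,0.1,0,0,0,0,0,0.1,0,0,0,0,0,0.1,0,0,0,0,0,0.2,0,0,0,0,0,0.2,0,0,0,0,0,0.2,0,0,0,0,0,0.4,0,0,0,0,0,0.8,0,0,0,0,0,1,0,0,0,0]

```text
t: 26.55
eef_pos: [0.5294, -0.0727, 0.1217]
tool_rot: [[0.906, -0.424, 0.0], [-0.424, -0.906, -0.0], [0.0, 0.0, -1.0]]
contact_force: [0.4, 0.4, 0.3]
opening: 0.0
```

```bash
python3 -c "
from e import *
yaws('w14')"
```

```text
w14 26.55 [ 0.5294 -0.0727  0.1217] [0.4 0.4 0.3]
   [257.  21. 289. 108.] 93.0 174.9
   [309.  -1. 332.  66.] 71.0 176.0
   [250.  28. 331. 239.] 226.0 175.1
   [317.  36. 335.  91.] 57.0 174.3
   [318. 166. 347. 252.] 91.0 173.2
   [275.  57. 294. 107.] 54.0 175.4
   [345. 158. 363. 215.] 60.0 173.6
   [316. 169. 343. 250.] 85.0 173.0
```

servo_tool:
  targets: [0,0,0,0,0,0,0,0,0,0,0,0,0,0,0,0,0,0]

```text
t: 26.9
eef_pos: [0.5294, -0.0728, 0.1216]
tool_rot: [[0.906, -0.423, -0.0], [-0.423, -0.906, -0.0], [-0.0, 0.0, -1.0]]
contact_force: [-0.7, -0.0, -0.0]
opening: -0.0001
```

```bash
python3 -c "
from e import *
yaws('w15')"
```

```text
w15 26.9 [ 0.5294 -0.0728  0.1216] [-0.7 -0.  -0. ]
   [341. 240. 360. 297.] 60.0 172.7
   [308.  -0. 322.  37.] 40.0 177.1
   [256.  21. 289. 109.] 94.0 174.9
   [250.  28. 330. 239.] 226.0 175.1
   [322.  38. 340.  90.] 55.0 175.1
   [317.  36. 335.  90.] 57.0 174.4
   [275.  57. 293. 106.] 53.0 175.4
   [316. 169. 342. 250.] 85.0 173.0
   [344. 157. 359. 205.] 50.0 173.0
   [318. 166. 342. 238.] 77.0 173.2
   [300. 105. 312. 143.] 40.0 172.8
```

servo_tool:
  targets: [0,1,0,0,0,0,0,2,0,0,0,0,0,2,0,0,0,0,0,2,0,0,0,0,0,0,0,0,0,0]

```text
t: 27.45
eef_pos: [0.5293, -0.0654, 0.1216]
tool_rot: [[0.906, -0.423, -0.0], [-0.423, -0.906, -0.0], [-0.0, 0.0, -1.0]]
contact_force: [0.2, -0.1, -0.4]
opening: 0.0003
```

```bash
python3 -c "
from e import *
yaws('w16')"
```

```text
w16 27.45 [ 0.5293 -0.0654  0.1216] [ 0.2 -0.1 -0.4]
   [308.  49. 327. 113.] 67.0 172.7
   [321. 101. 348. 186.] 90.0 173.6
   [343. 150. 384. 281.] 137.0 173.2
   [332.  31. 349.  84.] 55.0 175.2
   [259.  23. 344. 250.] 243.0 175.0
   [268.  20. 298. 104.] 89.0 175.0
   [331.  43. 344.  85.] 44.0 173.8
   [272.  19. 303. 102.] 88.0 175.4
   [319. 109. 333. 154.] 47.0 173.1
   [334. 157. 344. 188.] 33.0 172.6
```

servo_tool:
  targets: [-6,8,0,0,0,0,-6,6,0,-7,0,0,-6,4,0,-7,0,0,-6,0,0,-7,0,0,0,0,-10,-7,0,0,0,0,-16,-7,0,0,0,0,-16,0,0,0,0,0,0,0,0,0]

```text
t: 28.3
eef_pos: [0.503, -0.0467, 0.0772]
tool_rot: [[0.908, -0.419, -0.003], [-0.345, -0.743, -0.574], [0.238, 0.522, -0.819]]
contact_force: [-0.2, 0.3, -0.3]
opening: -0.0004
```

servo_tool:
  targets: [-0.4,-5,0,0,0,0,-0.4,-5,0,0,0,0,-0.2,-2,0,0,0,0,0,0,0,0,0,0]

```text
t: 28.7
eef_pos: [0.5048, -0.0606, 0.0806]
tool_rot: [[0.905, -0.426, 0.001], [-0.349, -0.741, -0.573], [0.245, 0.519, -0.819]]
contact_force: [0.3, 0.2, -0.4]
opening: -0.0
```

```bash
python3 -c "
from e import *
yaws('w17')"
```

```text
w17 28.7 [ 0.5048 -0.0606  0.0806] [ 0.3  0.2 -0.4]
   [158.   0. 283. 281.] 308.0 175.1
   [173.  -0. 214.  95.] 104.0 175.1
   [234.  69. 299. 245.] 188.0 172.4
   [180.  -1. 219.  94.] 103.0 174.1
   [190.   5. 202.  32.] 29.0 176.8
   [247.  81. 301. 230.] 159.0 172.3
   [252.  82. 306. 229.] 156.0 172.4
   [163.   0. 281. 268.] 292.0 175.2
```

servo_tool:
  targets: [-0.2,-2,0,0,0,0,-0.2,-2,0,0,0,0,-0.2,-2,0,0,0,0,-0.2,-2,0,0,0,0,0,0,0,0,0,0]

```text
t: 29.25
eef_pos: [0.5034, -0.068, 0.0796]
tool_rot: [[0.906, -0.424, -0.0], [-0.347, -0.742, -0.574], [0.243, 0.52, -0.819]]
contact_force: [0.9, -0.5, 0.8]
opening: -0.0002
```

servo_tool:
  targets: [-0.1,-1,0,0,0,0,-0.1,-1,0,0,0,0,-0.1,-1,0,0,0,0,-0.1,-1,0,0,0,0,0,0,0,0,0,0]

```text
t: 29.75
eef_pos: [0.5031, -0.0719, 0.0796]
tool_rot: [[0.906, -0.424, -0.0], [-0.347, -0.742, -0.574], [0.243, 0.52, -0.819]]
contact_force: [0.4, -0.4, 0.7]
opening: -0.0002
```

```bash
python3 -c "
from e import *
yaws('w18')"
```

```text
w18 29.75 [ 0.5031 -0.0719  0.0796] [ 0.4 -0.4  0.7]
   [152.  -0. 196.  99.] 108.0 175.1
   [137.  -0. 269. 292.] 320.0 175.1
   [217.  72. 284. 251.] 191.0 172.5
   [160.  -1. 201.  96.] 106.0 174.3
   [171.   5. 184.  33.] 31.0 176.5
   [230.  85. 287. 239.] 164.0 172.4
   [235.  84. 291. 236.] 162.0 172.4
   [142.   0. 271. 288.] 316.0 175.2
```

servo_tool:
  targets: [-0.1,-1.5,0,0,0,0,-0.1,-1.5,0,0,0,0,-0.1,-1.5,0,0,0,0,-0.1,-1,0,0,0,0,0,0,0,0,0,0]

```text
t: 30.3
eef_pos: [0.5027, -0.0774, 0.0797]
tool_rot: [[0.906, -0.424, -0.0], [-0.347, -0.742, -0.574], [0.243, 0.52, -0.819]]
contact_force: [-0.6, 0.3, -0.1]
opening: 0.0001
```

```bash
python3 -c "
from e import *
yaws('w19')"
```

```text
w19 30.3 [ 0.5027 -0.0774  0.0797] [-0.6  0.3 -0.1]
   [141.  -0. 187. 102.] 112.0 175.1
   [126.   0. 261. 294.] 323.0 175.1
   [207.  73. 277. 256.] 197.0 172.5
   [149.  -1. 192.  99.] 108.0 174.3
   [220.  86. 279. 242.] 167.0 172.4
   [225.  87. 283. 240.] 163.0 172.5
   [131.   1. 265. 293.] 322.0 175.2
```

servo_tool:
  targets: [-0.1,-1.5,0,0,0,0,-0.1,-1.5,0,0,0,0,-0.1,-1,0,0,0,0,0,0,0,0,0,0]

```text
t: 30.75
eef_pos: [0.5024, -0.0814, 0.0796]
tool_rot: [[0.906, -0.424, -0.0], [-0.347, -0.742, -0.574], [0.243, 0.52, -0.819]]
contact_force: [-0.1, 0.7, 1.0]
opening: -0.0001
```

```bash
python3 -c "
from e import *
yaws('w20')"
```

```text
w20 30.75 [ 0.5024 -0.0814  0.0796] [-0.1  0.7  1. ]
   [133.  -0. 181. 105.] 116.0 175.1
   [119.   2. 255. 296.] 324.0 175.1
   [201.  75. 277. 256.] 197.0 174.3
   [154.   9. 167.  37.] 31.0 176.5
   [141.  -1. 186. 102.] 112.0 174.4
   [215.  89. 278. 243.] 166.0 174.1
   [220.  88. 282. 241.] 165.0 174.2
   [123.   1. 258. 294.] 323.0 175.2
```

servo_tool:
  targets: [0,-0.4,0,0,0,0,0,-0.4,0,0,0,0,-0.1,-0.4,0,0,0,0,0,-0.4,0,0,0,0,0,0,0,0,0,0]

```text
t: 31.3
eef_pos: [0.5023, -0.0826, 0.0795]
tool_rot: [[0.906, -0.423, -0.0], [-0.347, -0.742, -0.573], [0.243, 0.519, -0.819]]
contact_force: [0.1, 2.2, 0.2]
opening: 0.0002
```

servo_tool:
  targets: [0,-0.3,0,0,0,0,0,-0.3,0,0,0,0,0,0,0,0,0,0]

```text
t: 31.6
eef_pos: [0.5023, -0.083, 0.0794]
tool_rot: [[0.906, -0.423, -0.0], [-0.347, -0.743, -0.573], [0.242, 0.519, -0.82]]
contact_force: [-1.3, 3.6, -1.1]
opening: -0.0
```

```bash
python3 -c "
from e import *
yaws('w21')"
```

```text
w21 31.6 [ 0.5023 -0.083   0.0794] [-1.3  3.6 -1.1]
   [130.  -0. 178. 104.] 115.0 175.1
   [115.   0. 248. 287.] 316.0 175.1
   [199.  75. 277. 256.] 197.0 175.0
   [151.   9. 164.  37.] 31.0 176.8
   [138.  -1. 183. 101.] 111.0 174.4
   [213.  90. 278. 244.] 167.0 174.9
   [218.  89. 282. 241.] 165.0 174.9
   [119.   1. 251. 285.] 313.0 175.2
```

Shut at 175.0°, parallel to the pen. I'll release very slowly and measure as I go.

servo_tool:
  targets: [0,0.2,0,0,0,0,0,0.2,0,0,0,0,0,0.2,0,0,0,0,0,0.2,0,0,0,0,0,0.2,0,0,0,0,0,0.2,0,0,0,0,0,0.2,0,0,0,0,0,0.2,0,0,0,0]

```text
t: 32.45
eef_pos: [0.5026, -0.0822, 0.0799]
tool_rot: [[0.906, -0.424, 0.0], [-0.347, -0.741, -0.574], [0.244, 0.52, -0.819]]
contact_force: [0.2, 0.4, -0.2]
opening: 0.0001
```

```bash
python3 -c "
from e import *
yaws('w22')"
```

```text
w22 32.45 [ 0.5026 -0.0822  0.0799] [ 0.2  0.4 -0.2]
   [131.  -0. 179. 106.] 117.0 175.1
   [117.   2. 250. 289.] 315.0 175.1
   [259. 214. 277. 255.] 45.0 175.1
   [200.  76. 259. 213.] 150.0 174.9
   [139.  -1. 184. 102.] 113.0 174.4
   [214.  90. 279. 243.] 166.0 174.8
   [219.  90. 283. 241.] 165.0 174.9
   [120.   1. 256. 293.] 323.0 175.2
```

servo_tool:
  targets: [0,0.4,0,0,0,0,0,0.5,0,0,0,0,0,0.8,0,0,0,0,0,1,0,0,0,0,0,1,0,0,0,0,0,0,0,0,0,0]

```text
t: 33.1
eef_pos: [0.5024, -0.078, 0.0796]
tool_rot: [[0.906, -0.423, -0.0], [-0.347, -0.742, -0.574], [0.243, 0.52, -0.819]]
contact_force: [0.8, 0.5, -0.8]
opening: 0.0001
```

```bash
python3 -c "
from e import *
yaws('w23')"
```

```text
w23 33.1 [ 0.5024 -0.078   0.0796] [ 0.8  0.5 -0.8]
   [140.  -0. 186. 102.] 112.0 175.1
   [125.   0. 260. 295.] 324.0 175.1
   [243. 161. 276. 240.] 86.0 174.3
   [207.  74. 244. 162.] 96.0 174.3
   [148.  -1. 191.  99.] 108.0 174.3
   [159.   5. 171.  32.] 30.0 175.5
   [220.  86. 283. 240.] 166.0 174.1
   [226.  87. 287. 237.] 162.0 174.2
   [130.   1. 263. 293.] 322.0 175.2
```

servo_tool:
  targets: [0,-1,0,0,0,0,0,-1,0,0,0,0,0,-0.8,0,0,0,0,0,-0.5,0,0,0,0,0,-0.5,0,0,0,0,0,-0.4,0,0,0,0,0,-0.4,0,0,0,0,0,-0.3,0,0,0,0,0,0,0,0,0,0]

```text
t: 34.05
eef_pos: [0.5023, -0.0828, 0.0795]
tool_rot: [[0.906, -0.423, -0.0], [-0.347, -0.742, -0.573], [0.243, 0.519, -0.819]]
contact_force: [-0.0, 2.3, 0.1]
opening: -0.0002
```

servo_tool:
  targets: [0,0.1,0,0,0,0,0,0.1,0,0,0,0,0,0.1,0,0,0,0,0,0.1,0,0,0,0,0,0.1,0,0,0,0,0,0.1,0,0,0,0,0,0.1,0,0,0,0,0,0.1,0,0,0,0,0,0.1,0,0,0,0,0,0.1,0,0,0,0]

```text
t: 35.05
eef_pos: [0.5025, -0.0822, 0.0797]
tool_rot: [[0.906, -0.424, 0.0], [-0.347, -0.742, -0.574], [0.243, 0.52, -0.819]]
contact_force: [0.1, 0.7, -0.1]
opening: -0.0002
```

servo_tool:
  targets: [0,0.1,0,0,0,0,0,0.1,0,0,0,0,0,0.1,0,0,0,0,0,0.1,0,0,0,0,0,0.1,0,0,0,0,0,0.1,0,0,0,0,0,0.2,0,0,0,0,0,0.2,0,0,0,0,0,0.3,0,0,0,0,0,0.3,0,0,0,0]

```text
t: 36.05
eef_pos: [0.5024, -0.0804, 0.0796]
tool_rot: [[0.906, -0.423, -0.0], [-0.347, -0.742, -0.574], [0.243, 0.52, -0.819]]
contact_force: [-0.1, -0.4, -0.5]
opening: 0.0003
```

```bash
python3 -c "
from e import *
yaws('w24')"
```

```text
w24 36.05 [ 0.5024 -0.0804  0.0796] [-0.1 -0.4 -0.5]
   [135.  -0. 182. 104.] 114.0 175.1
   [120.   0. 256. 296.] 325.0 175.1
   [202.  74. 268. 231.] 170.0 174.3
   [143.  -1. 188. 101.] 111.0 174.4
   [155.   8. 167.  34.] 29.0 175.1
   [217.  88. 279. 241.] 165.0 174.2
   [222.  88. 284. 240.] 164.0 174.2
   [124.   1. 260. 294.] 323.0 175.2
```

servo_tool:
  targets: [0,1,0,0,0,0,0,2,0,0,0,0,0,5,0,0,0,0,0,10,0,0,0,0,0,12,0,0,0,0,0,10,0,0,0,0,0,0,0,0,0,0,0,0,0,0,0,0,0,0,0,0,0,0]

```text
t: 37.0
eef_pos: [0.5024, -0.0405, 0.0796]
tool_rot: [[0.906, -0.423, -0.0], [-0.347, -0.742, -0.574], [0.243, 0.52, -0.819]]
contact_force: [-0.7, 0.2, 0.0]
opening: -0.0002
```

```bash
python3 - <<'E'
from e import *
yaws('w25')
s=robot.capture("side");a=cv2.imread("pics/side0.png")[...,::-1]
d=np.abs(s.astype(int)-a).max(2)>45
n,_,st,_=cv2.connectedComponentsWithStats(d.astype(np.uint8))
print([x.tolist() for x in st[1:] if x[4]>25])
print(proj(*cam("side"),[[.62,-.10,.1],[.55,-.1,.13],robot.get_obs()["eef_pos"]]))
E
```

```text
w25 37.0 [ 0.5024 -0.0405  0.0796] [-0.7  0.2  0. ]
   [195.  -0. 299. 250.] 271.0 175.1
   [209.  -0. 241.  80.] 86.0 175.1
   [334. 225. 344. 251.] 29.0 175.4
   [216.  -1. 246.  78.] 84.0 173.7
   [262.  54. 325. 223.] 180.0 174.0
   [276.  65. 329. 209.] 153.0 173.8
   [281.  65. 332. 206.] 150.0 174.0
   [199.   0. 302. 245.] 266.0 175.2
[[108, 0, 44, 8, 246], [119, 0, 64, 159, 2863], [57, 16, 12, 11, 92], [211, 16, 106, 60, 1869], [182, 25, 29, 30, 399], [58, 34, 31, 54, 810], [194, 55, 19, 9, 108], [195, 64, 22, 45, 561], [282, 80, 36, 107, 1396], [119, 140, 20, 4, 58], [307, 142, 6, 17, 44], [151, 159, 15, 35, 353], [294, 161, 21, 45, 421], [94, 170, 10, 22, 143], [103, 192, 9, 11, 54], [309, 200, 41, 43, 847]]
[[347.53660232 219.68445934]
 [324.44553005 213.87399563]
 [306.77417494 217.19260911]]
```

```bash
python3 -c "
from rig import robot
print(robot.get_obs()['contact_force'],robot.job_done())"
```

```text
the job is handed in; nothing more can be done
[-0.54697321  0.30634608 -0.02763157] None
```

The leaf is hung on both pins and swung shut under the keeper lip, but my last check shows it resting about 1° open rather than hard against the stop. I handed the job in at about 37 s.

- **Hanging:** I gripped the leaf by its tab in the grey stand and lifted it clear. With the pin visible in the upper knuckle's bore, I lowered it in small steps. It met the seat at the expected height with light contact: upward force of about 6 N or less.
- **Closing:** I swung the leaf about 70° while holding the tab. I then pushed it against the stop with the fingers, with 6 N or less each time.
- **Rebound:** Each time the fingers let go, the leaf came back a little: about 5.5° the first time, then 2–3°, and 0.8–1° after the last gentle pushes. Pressed against the stop it measured 175.0°, in line with the pen mouth.
- **Last check:** After I withdrew, the leaf measured about 174.0°, which leaves its free edge about 2 mm off the fully shut position. By calculation it is still under the keeper lip. It read about 174.2° just before the fingers withdrew, so I can't rule out a small drift.
- **Surroundings:** The before-and-after side pictures show changes only where the arm and the leaf are or were. The cans and other items looked unmoved, and the robot was touching nothing at the end.

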